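# Prove the heel stud, then lay out the resoling kit

## Robot

A 7-joint arm with a two-finger parallel gripper is mounted at the origin on the work surface. World frame = base frame: x ahead of the robot, y to its left, z up, the work surface at z = 0. Lengths are in m, angles in degrees, forces in N, time in s.
With the tool pointing down it reaches from about 0.425 to 0.875 m from the base axis. Payload 4.7 kg.
Tool frame: the origin (TCP) lies midway between the tips of the shut fingers; the grasp point (between the pads) lies 19 mm behind it; z points along the fingers, y is the line along which they close (so a half turn about z gives the same grasp; the last joint's range is limited). The gripper opens to 87 mm and grips with 3 to 60 N. Pads are 19 mm wide; open, the fingers measure 117 mm over their backs; the gripper's body (75 mm by 190 mm) begins 51 mm behind the grasp point.
Start: joints at [75.178, 18.392, -4.016, 83.108, 1.295, 78.541, -3.26], TCP at [0.175, -0.626, 0.184] pointing down, gripper open.
Joint ranges: [-163.93, 163.93], [-17.29, 119.83], [-79.2, 71.16], [3.27, 140.29], [-89.18, 269.18], [5.43, 117.66], [-154.24, 154.24]. Speed limits (degrees/s): [147.25, 147.25, 180, 180, 180, 180, 180].

## Interface

Orientations are given as [roll, pitch, yaw] about the fixed x, y, z axes, in that order (R = Rz(yaw) Ry(pitch) Rx(roll)).
In Python, from cell import env gives the robot as it stands. The module is installed in compiled form; this text tells all that it offers.
- The arm moves only by the tool step_arm, never from a script. Its argument "rows" is a list of rows, each an object with "angular": the turn, a rotation vector about the tool's x, y, z in units of pi rad (1.0 is pi rad), a list of three; "slide": the shift along the tool's x, y, z in units of 500 mm (1.0 is 500 mm), a list of three; "jaw": the opening, from 0 (shut) to 1 (fully open). A call has 1 to 10 rows; each row shifts and turns the commanded pose from where the row before left it, along the tool's axes as they then stand; what a row does not reach is not made up. A row lasts 1/8 s, in which the tool goes at most 62.5 mm and 10.7 degrees, less where a joint would pass 70% of its speed; a pose out of reach is approached as far as the arm can. A call with a number of a shift or a turn outside -1 to 1 is refused whole. A call with a gripper value outside its range is refused whole. The fingers move at their own pace and stop on an object; "newtons" is the grip in N (left out, the last holds). Time passes only in rows, so rows that do not move let the fingers close. It gives the time, the measured TCP pose, the force, the opening and the grip force at its end, in the units of the state.
- env.get_obs(): the state, without advancing time (a new reading comes with each control period).
- env.read_camera(name): name is "scene" or "top"; returns the picture (480x640x3 uint8, red, green, blue); there is no depth.
- env.camera_info(name): a dict with "fx", "fy", "cx", "cy" (pixels), "R" (3x3) and "t" (3): a world point X has camera coordinates R X + t. Camera axes: x right, y down, z forward; pixel columns grow to the right and rows downward; lengths in m; the calibration is good to about 2 mm. A picture is of the moment at which its call begins. camera_info takes no time and is no camera call.
- env.sign_off(): hands the job in; it is judged then, once.
The state is a dict: "time_s": time; "qpos": joint angles; "joint_velocities": joint speeds; "effort": joint torques, N m; "tool_pos": TCP position; "tool_rot": TCP orientation; "force": force on the tool from outside, world axes, zero at the start; "wrist_torque": the same for the moment, N m; "grip_width": finger opening in m; "grasp_force": force on a finger pad.
Only numpy, scipy, OpenCV 4.12 (cv2) and the standard library are available. Lean on these libraries where they do the work, as an engineer would, in place of code of your own. Each camera call takes 0.05 s, during which the arm holds its last target. There are 200 camera calls.

## Task

First prove that the stud in the heel block holds: grip the stud and pull it slowly straight up until the pull is about 15 N (never beyond 20 N), hold that for a second, then lower it back down and let go. Then lay every tool that is on the bench flat in the kit tray, straight across it with the handles towards the robot and about midway between front and back, in order of use from left to right as the robot sees it: forceps, awl, rasp, brush, spatula (close up for any that are missing). Stand the cement jar upright midway between the heel of the shoe last and the can, in line with them, and leave the other things on the bench where they are.

Things in the scene. Friction and masses are not known exactly. Their poses are not given: they have to be found in the camera images.
- tray: Steel kit tray, fixed to the bench: 200 mm deep (own x, away from the robot) by 320 mm long (own y, to the robot's left), flat floor 4 mm above the bench, walls 4 mm thick with rim 16 mm above the bench. Origin: centre of its underside; z up.
- forceps: Loose steel forceps (tweezers), 140 mm long, two slim arms joined at the rear (its handle end); one rigid bar 18 mm wide, 10 mm thick; points 70 mm ahead of the origin. Origin: centre of the underside, below the point to grip. Own x axis runs along the tool from handle to tip, y to the left of that, z up. May be absent (None).
- awl: Loose awl: flat wooden handle 22 mm wide, 13 mm high, with a thin steel spike of 4 mm diameter; 140 mm long overall. The handle reaches from 70 mm behind the origin to 15 mm ahead of it; the tip is 70 mm ahead. Origin: centre of the underside, below the point to grip. Own x axis runs along the tool from handle to tip, y to the left of that, z up. May be absent (None).
- rasp: Loose rasp: wooden handle 22 mm wide, 13 mm high, and a flat dark steel toothed blade 20 mm wide, 5 mm thick at mid height; 140 mm overall. The handle reaches from 70 mm behind the origin to 15 mm ahead of it; the tip is 70 mm ahead. Origin: centre of the underside, below the point to grip. Own x axis runs along the tool from handle to tip, y to the left of that, z up. May be absent (None).
- brush: Loose dusting brush: pale wooden handle 20 mm wide, 12 mm high, steel ferrule 32 mm wide, black bristle head 30 mm wide; 140 mm overall. The handle reaches from 70 mm behind the origin to 15 mm ahead of it; the tip is 70 mm ahead. Origin: centre of the underside, below the point to grip. Own x axis runs along the tool from handle to tip, y to the left of that, z up. May be absent (None).
- spatula: Loose cement spatula: dark wooden handle 22 mm wide, 13 mm high, thin flat steel blade 32 mm wide at mid height; 140 mm overall. The handle reaches from 70 mm behind the origin to 15 mm ahead of it; the tip is 70 mm ahead. Origin: centre of the underside, below the point to grip. Own x axis runs along the tool from handle to tip, y to the left of that, z up. May be absent (None).
- forceps_tip (a point): Point of the forceps: its front end, 70 mm ahead of its origin along its x, 6 mm above its underside. May be absent (None).
- awl_tip (a point): Point of the awl: its front end, 70 mm ahead of its origin along its x, 6 mm above its underside. May be absent (None).
- rasp_tip (a point): Point of the rasp: its front end, 70 mm ahead of its origin along its x, 6 mm above its underside. May be absent (None).
- brush_tip (a point): Point of the brush: its front end, 70 mm ahead of its origin along its x, 6 mm above its underside. May be absent (None).
- spatula_tip (a point): Point of the spatula: its front end, 70 mm ahead of its origin along its x, 6 mm above its underside. May be absent (None).
- heel (a joint): How far the heel block has been lifted in the pull jig, m: 0 = down on the jig, grows upward to a stop at 0.030. A spring of 1000 N/m (plus about 2 N weight) pulls it down, so 0.013 m is a pull of about 15 N. It springs back down when let go.
- stud (a point): Upright plain steel stud, 16 mm diameter, 36 mm tall, in a black rubber and cork heel block (75 x 56 mm) on the grey spring pull jig (base 125 x 90 mm, fixed). Origin: foot of the stud on the block's top face, 36 mm above the bench when down; z up, x along the jig's long side. Cheeks (tops 34 mm) flank the block; two guide rods stand 50 mm either side of it along x, tops at 50 mm.
- jar: Loose closed squat amber cement jar with black cap and paper label, 62 mm diameter, 52 mm tall. Origin: centre of its underside, z up.
- last: Wooden shoe last (foot form), fixed, heel end 68 mm diameter and 85 mm tall, the fore part lower and pointing to the robot's right (own -y, reaching 133 mm). Origin: underside, below the centre of the heel end (brass disc on top). The can stands on its +y axis, 240 to 260 mm away.
- can: Aluminium can with paper label, fixed, 66 mm diameter, 95 mm tall. Origin: centre of its underside.
- heel_tip: Bystander: loose black rubber disc, 32 mm diameter, 14 mm high. Origin: centre of underside.
- tack_tin: Bystander: loose round aluminium tin, 52 mm diameter, 22 mm high. Origin: centre of underside.
- wedge: Bystander: loose cork block, 70 x 45 x 16 mm. Origin: centre of underside.
- tape: Bystander: loose roll of paper tape, 68 mm outer diameter, 24 mm high. Origin: centre of underside.
There are look-alikes about, which are no part of the job. Of the things that look like the jar, take the one that is farthest to the robot's right at the start.

How it is judged (in metres and radians):
On the way, in this order (a step that is already met when the one before it is completed fails the run):
1. the stud is pulled up with 10 to 20 N (heel lifted 8 to 18 mm) by the gripper for half a second (value of joint heel between 0.008 and 0.018 m and distance between the grasp point and stud below 0.045 m), for 0.5 s.
2. the heel block is back down and the gripper has left the stud (value of joint heel below 0.003 m and distance between the grasp point and stud above 0.06 m), for 0.2 s.
3. all tools present lie in the tray in order (x of forceps in the frame of tray between -0.04 and 0.04 m and y of forceps in the frame of tray between -0.15 and 0.15 m and z of forceps in the frame of tray between 0 and 0.019 m and (angle between forceps's own z axis and vertical below 0.15 rad or angle between forceps's own z axis and vertical above 2.99 rad) and angle between the x axis of each of forceps, awl, rasp, brush, spatula and the x axis of tray, either way round below 0.35 rad and x of each of forceps_tip, awl_tip, rasp_tip, brush_tip, spatula_tip in the frame of tray above 0.025 m and x of awl in the frame of tray between -0.04 and 0.04 m and y of awl in the frame of tray between -0.15 and 0.15 m and z of awl in the frame of tray between 0 and 0.019 m and (angle between awl's own z axis and vertical below 0.15 rad or angle between awl's own z axis and vertical above 2.99 rad) and x of rasp in the frame of tray between -0.04 and 0.04 m and y of rasp in the frame of tray between -0.15 and 0.15 m and z of rasp in the frame of tray between 0 and 0.019 m and (angle between rasp's own z axis and vertical below 0.15 rad or angle between rasp's own z axis and vertical above 2.99 rad) and x of brush in the frame of tray between -0.04 and 0.04 m and y of brush in the frame of tray between -0.15 and 0.15 m and z of brush in the frame of tray between 0 and 0.019 m and (angle between brush's own z axis and vertical below 0.15 rad or angle between brush's own z axis and vertical above 2.99 rad) and x of spatula in the frame of tray between -0.04 and 0.04 m and y of spatula in the frame of tray between -0.15 and 0.15 m and z of spatula in the frame of tray between 0 and 0.019 m and (angle between spatula's own z axis and vertical below 0.15 rad or angle between spatula's own z axis and vertical above 2.99 rad) and ((angle between forceps's own z axis and vertical below 0.15 rad and y of awl in the frame of forceps below -0.02 m) or (angle between forceps's own z axis and vertical above 2.99 rad and y of awl in the frame of forceps above 0.02 m)) and ((angle between forceps's own z axis and vertical below 0.15 rad and y of rasp in the frame of forceps below -0.02 m) or (angle between forceps's own z axis and vertical above 2.99 rad and y of rasp in the frame of forceps above 0.02 m)) and ((angle between forceps's own z axis and vertical below 0.15 rad and y of brush in the frame of forceps below -0.02 m) or (angle between forceps's own z axis and vertical above 2.99 rad and y of brush in the frame of forceps above 0.02 m)) and ((angle between forceps's own z axis and vertical below 0.15 rad and y of spatula in the frame of forceps below -0.02 m) or (angle between forceps's own z axis and vertical above 2.99 rad and y of spatula in the frame of forceps above 0.02 m)) and ((angle between awl's own z axis and vertical below 0.15 rad and y of rasp in the frame of awl below -0.02 m) or (angle between awl's own z axis and vertical above 2.99 rad and y of rasp in the frame of awl above 0.02 m)) and ((angle between awl's own z axis and vertical below 0.15 rad and y of brush in the frame of awl below -0.02 m) or (angle between awl's own z axis and vertical above 2.99 rad and y of brush in the frame of awl above 0.02 m)) and ((angle between awl's own z axis and vertical below 0.15 rad and y of spatula in the frame of awl below -0.02 m) or (angle between awl's own z axis and vertical above 2.99 rad and y of spatula in the frame of awl above 0.02 m)) and ((angle between rasp's own z axis and vertical below 0.15 rad and y of brush in the frame of rasp below -0.02 m) or (angle between rasp's own z axis and vertical above 2.99 rad and y of brush in the frame of rasp above 0.02 m)) and ((angle between rasp's own z axis and vertical below 0.15 rad and y of spatula in the frame of rasp below -0.02 m) or (angle between rasp's own z axis and vertical above 2.99 rad and y of spatula in the frame of rasp above 0.02 m)) and ((angle between brush's own z axis and vertical below 0.15 rad and y of spatula in the frame of brush below -0.02 m) or (angle between brush's own z axis and vertical above 2.99 rad and y of spatula in the frame of brush above 0.02 m))), for 0.2 s.
At the end, for the whole second after the job is handed in: Tools flat on the tray floor, either face up, within 40 mm of its front-to-back middle and 0.35 rad of straight across, tips away, in order left to right with origins 20 mm or more apart. Jar upright, within 150 mm of last and can, within 25 mm of their line. Heel down (3 mm). All at rest (all of step 3 and horizontal distance between jar and last below 0.15 m and horizontal distance between jar and can below 0.15 m and x of jar in the frame of last between -0.025 and 0.025 m and angle between jar's own z axis and vertical below 0.1 rad and height (world z) of jar between -0.005 and 0.008 m and linear speed of each of forceps, awl, rasp, brush, spatula, jar below 0.03 m/s and value of joint heel below 0.003 m); the robot touches nothing.
It fails at once if the stud is pulled beyond 20 N plus a margin (heel lifted over 21 mm) (value of joint heel above 0.021 m).
It fails at once if the stud is jerked up (faster than 0.1 m/s) (velocity of joint heel above 0.1 m/s).
It fails at once if a bystander is moved by more than 40 mm (distance of any of heel_tip, tack_tin, wedge, tape from where it was at the start of the episode above 0.04 m).
Of forceps, awl, rasp, brush, spatula only 3 to 5 are there at a start; the rules pass over those that are not, and their reading is None.
At some moment in a run one of jar, forceps, rasp, spatula may be knocked a few centimetres aside while the robot is not near it.
Once in a run the grip may slacken for a moment while it holds something.
It also fails if it takes over 210 s, if anything falls off the work surface, if the arm or the gripper's body presses on something with over 40 N, if the wrist force passes 120 N, or if a joint passes its speed limit or range.

## Working session

There is one attempt and no reset: what is moved stays moved. The work goes in short steps, Python scripts to look and compute and a tool call to move; the robot and the scene stay as the last step left them, time stands still between calls to the robot, and variables do not carry over. Pictures are saved under pics/ and viewed, at most 14 in all, crops included, and the job is handed in when it is done.

Besides the shell and the picture viewer there is one more tool, called by a JSON object that holds its "name" and its "arguments". step_arm: Moves the arm, as the interface text tells. Shifts and turns lie within -1 to 1; 1 stands for 500 mm of shift or pi rad of turn. Its arguments: {"type":"object","properties":{"rows":{"type":"array"},"newtons":{"type":"number"}},"required":["rows"]}

```bash
mkdir -p pics; cat > h.py <<'E'
import numpy as np,cv2
from cell import env
def snap(n,f):
    im=env.read_camera(n); cv2.imwrite('pics/'+f,im[:,:,::-1]); return im
def w(n,u,v,z):
    c=env.camera_info(n);R=np.array(c['R']);t=np.array(c['t'])
    d=R.T@np.array([(u-c['cx'])/c['fx'],(v-c['cy'])/c['fy'],1]);o=-R.T@t
    return (o+d*(z-o[2])/d[2]).round(4)
def px(n,X):
    c=env.camera_info(n);p=np.array(c['R'])@X+np.array(c['t']);return (c['fx']*p[0]/p[2]+c['cx'],c['fy']*p[1]/p[2]+c['cy'])
E
python3 - <<'E'
from h import *
for n in('top','scene'):
    snap(n,n+'0.png');c=env.camera_info(n);R=np.array(c['R']);print(n,c['fx'],(-R.T@np.array(c['t'])).round(3),R.round(3).tolist())
o=env.get_obs();print({k:o[k] for k in('time_s','tool_pos','tool_rot','force','grip_width')})
E
```

```text
top 533.024691712719 [0.323 0.061 1.293] [[-0.008, -1.0, 0.018], [-0.987, 0.005, -0.159], [0.159, -0.019, -0.987]]
scene 555.0901848540907 [1.239 0.66  0.805] [[-0.631, 0.776, 0.003], [0.482, 0.394, -0.782], [-0.608, -0.492, -0.623]]
{'time_s': 0.1, 'tool_pos': array([ 0.17493178, -0.62542991,  0.18285401]), 'tool_rot': array([-1.79900366e+02,  4.85645102e-03,  1.56310301e+01]), 'force': array([ 0.22817162, -0.78458198, -0.40718073]), 'grip_width': 0.08671880901173261}
```

View pics/top0.png

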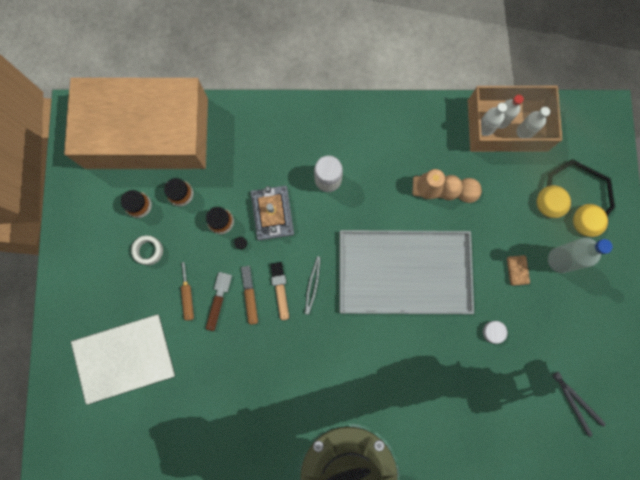

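View pics/scene0.png

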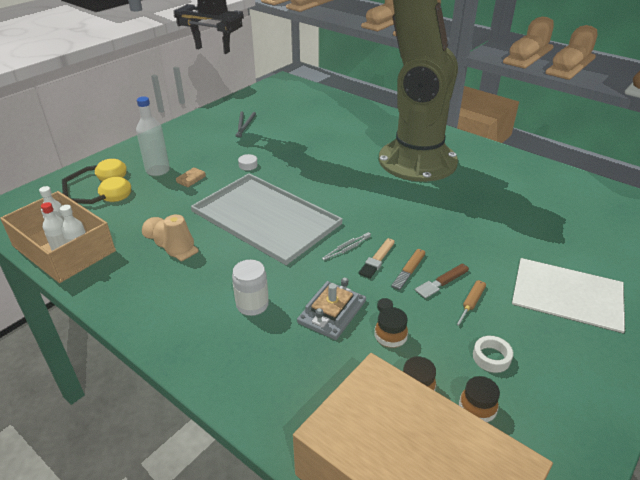

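```bash
python3 - <<'E'
from h import *
im=cv2.imread('pics/top0.png')
cv2.imwrite('pics/c0.png',cv2.resize(im[150:340,110:510],(800,380),interpolation=cv2.INTER_CUBIC))
f=im.astype(int);m=((f[...,1]-f[...,2]<25)).astype(np.uint8)
m[:, :110]=0;m[:150]=0;m[345:]=0;m[:,545:]=0
n,l,s,c=cv2.connectedComponentsWithStats(m)
for i in range(1,n):
    if s[i,4]<40: continue
    p=np.argwhere(l==i)[:,::-1].astype(np.float32)
    W=np.array([w('top',u,v,.006)[:2] for u,v in p])
    (a,b),(d,e),t=cv2.minAreaRect((W*1000).astype(np.float32))
    C=W-W.mean(0);ev,V=np.linalg.eigh(C.T@C);ax=V[:,1]*np.sign(V[0,1])
    print(c[i].round(1),s[i,4],'ctr',round(a),round(b),'size',round(d),round(e),'yaw',np.degrees(np.arctan2(ax[1],ax[0])).round(1),'ext',((C@ax).min().round(3),(C@ax).max().round(3)),W.mean(0).round(3))
for (u,v,z) in[(436,178,.085),(328,166,.095),(269,209,.072),(219,217,.052)]:print(w('top',u,v,z))
E
```

```text
[157.9 159.5] 1937 ctr 757 466 size 241 50 yaw 89.8 ext (np.float64(-0.12), np.float64(0.12)) [0.757 0.466]
[507.8 151. ] 221 ctr 776 -411 size 194 8 yaw 89.7 ext (np.float64(-0.093), np.float64(0.101)) [ 0.778 -0.416]Traceback (most recent call last):
  File "<stdin>", line 10, in <module>
  File "h.py", line 6, in w
    c=env.camera_info(n);R=np.array(c['R']);t=np.array(c['t'])
ValueError: time passes only in moves, steps and waits
```

View pics/c0.png

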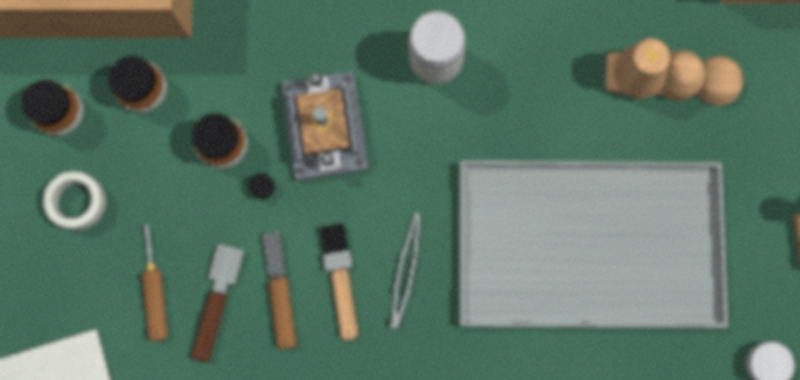

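```bash
python3 - <<'E'
import re
s=open('h.py').read()
s=s.replace("def snap","CI={n:env.camera_info(n) for n in('top','scene')}\ndef snap").replace("c=env.camera_info(n);","c=CI[n];")
open('h.py','w').write(s)
E
python3 - <<'E'
from h import *
im=cv2.imread('pics/top0.png');sc=cv2.imread('pics/scene0.png')
a=cv2.resize(sc[225:300,315:415],(400,300),interpolation=cv2.INTER_CUBIC);b=cv2.resize(sc[270:345,290:390],(400,300),interpolation=cv2.INTER_CUBIC)
cv2.imwrite('pics/c1.png',np.hstack([a,b]))
f=im.astype(int);m=((f[...,1]-f[...,2]<25)).astype(np.uint8)
m[:, :110]=0;m[:180]=0;m[345:]=0;m[:,545:]=0
n,l,s,c=cv2.connectedComponentsWithStats(m)
for i in range(1,n):
    if s[i,4]<40 or s[i,4]>20000: continue
    p=np.argwhere(l==i)[:,::-1].astype(np.float32)
    W=np.array([w('top',u,v,.008)[:2] for u,v in p])
    C=W-W.mean(0);ev,V=np.linalg.eigh(C.T@C);ax=V[:,1]*np.sign(V[0,1]);q=C@ax;r=C@np.array([-ax[1],ax[0]])
    mid=W.mean(0)+ax*(q.min()+q.max())/2
    print(c[i].round(1),s[i,4],'mid',mid.round(3),'len',np.ptp(q).round(3),np.ptp(r).round(3),'yaw',np.degrees(np.arctan2(ax[1],ax[0])).round(1))
for k,(u,v,z) in dict(last=(435.5,177,.085),can=(328.5,165,.095),stud=(270,207,.072),jar=(219,219,.052)).items():print(k,w('top',u,v,z))
for x,y in[(283,85),(354,74),(366,168),(296,178)]:print(w('top',110+x/2,150+y/2,.02))
for x,y in[(460,163),(722,163),(727,327),(458,327)]:print('tray',w('top',110+x/2,150+y/2,.016))
S=w('top',270,207,.072)
print('stud top in scene',px('scene',S),px('scene',S-[0,0,.036]))
E
```

```text
[177.8 192.1] 681 mid [0.674 0.416] len 0.085 0.068 yaw 61.4
[327.2 184.7] 275 mid [0.69  0.042] len 0.067 0.029 yaw -89.5
[447.1 189.7] 1419 mid [ 0.676 -0.254] len 0.18 0.06 yaw 87.5
[539.  199.4] 353 mid [ 0.654 -0.486] len 0.095 0.037 yaw -6.8
[271.3 212.6] 1960 mid [0.621 0.182] len 0.133 0.1 yaw 8.8
[135.5 203.6] 709 mid [0.644 0.516] len 0.082 0.067 yaw 60.4
[218.9 220.2] 645 mid [0.601 0.31 ] len 0.076 0.067 yaw 53.2
[405.  272.1] 11238 mid [ 0.47  -0.145] len 0.33 0.205 yaw 89.2
[146.3 250. ] 636 mid [0.527 0.483] len 0.081 0.072 yaw 73.5
[239.6 242.7] 152 mid [0.544 0.258] len 0.036 0.031 yaw 76.3
[517.7 269.4] 716 mid [ 0.475 -0.421] len 0.077 0.06 yaw 2.7
[312.1 286. ] 392 mid [0.44 0.08] len 0.143 0.024 yaw -12.0
[186.3 297.5] 521 mid [0.427 0.385] len 0.142 0.029 yaw 8.0
[279.7 289.9] 718 mid [0.426 0.159] len 0.142 0.037 yaw 9.7
[249.1 296.4] 652 mid [0.417 0.233] len 0.143 0.029 yaw 8.9
[217.4 300. ] 729 mid [0.402 0.309] len 0.141 0.037 yaw -14.0
[139.1 332.4] 1300 mid [0.33  0.495] len 0.131 0.073 yaw -84.2
[494.2 331.8] 508 mid [ 0.325 -0.354] len 0.063 0.057 yaw 84.6
last [ 0.6859 -0.2112  0.085 ]
can [0.7125 0.0408 0.095 ]
stud [0.6178 0.1784 0.072 ]
jar [0.5939 0.3008 0.052 ]
[0.6671 0.2291 0.02  ]
[0.6808 0.1422 0.02  ]
[0.563 0.127 0.02 ]
[0.5511 0.2116 0.02  ]
tray [0.5695 0.0126 0.016 ]
tray [ 0.5681 -0.3087  0.016 ]
tray [ 0.3685 -0.3047  0.016 ]
tray [0.3707 0.0171 0.016 ]
stud top in scene (np.float64(331.9480421956377), np.float64(283.4834143168516)) (np.float64(331.7305782681392), np.float64(296.8788302952331))
```

View pics/c1.png

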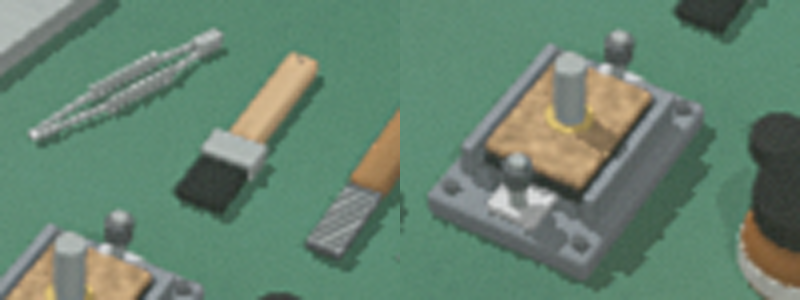

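```bash
cat >> h.py <<'E'
from scipy.spatial.transform import Rotation as Ro
def plan(wps,jaw=None,p=None,R=None):
    """wps: list of (x,y,z,yaw,n rows); prints rows: angular z /pi, slide /0.5"""
    if p is None:
        o=env.get_obs();p=np.array(o['tool_pos']);R=Ro.from_euler('xyz',o['tool_rot'],degrees=True)
    for x,y,z,yaw,n in wps:
        T=np.array([x,y,z]);G=Ro.from_euler('xyz',[180,0,yaw],degrees=True)
        for k in range(n):
            m=n-k; y0=R.as_euler('xyz',degrees=True)[2]
            rv=(R.inv()*G).as_rotvec()/m/np.pi
            a=rv.round(3);s=(R.inv().apply(T-p)/m/.5).round(3)
            print(a.tolist(),s.tolist())
            p=p+R.apply(s*.5);R=R*Ro.from_rotvec(a*np.pi)
        print('->',p.round(4))
    return p,R
E
python3 - <<'E'
from h import *
plan([(.4,-.22,.2,101,9),(.618,.178,.17,188.2,9)])
E
```

```text
[-0.0, -0.0, -0.053] [0.072, -0.073, -0.004]
[-0.0, -0.0, -0.053] [0.084, -0.06, -0.004]
[-0.0, -0.0, -0.053] [0.092, -0.046, -0.004]
[-0.0, -0.0, -0.053] [0.099, -0.03, -0.004]
[-0.0, -0.0, -0.052] [0.102, -0.013, -0.003]
[-0.0, -0.0, -0.053] [0.103, 0.004, -0.004]
[-0.0, -0.0, -0.052] [0.101, 0.021, -0.003]
[-0.0, -0.0, -0.053] [0.096, 0.037, -0.004]
[-0.0, -0.001, -0.052] [0.089, 0.053, -0.003]
-> [ 0.3999 -0.2199  0.1999]
[-0.0, 0.0, -0.054] [0.078, 0.064, 0.007]
[-0.0, 0.0, -0.054] [0.066, 0.077, 0.006]
[-0.0, 0.0, -0.054] [0.052, 0.087, 0.007]
[-0.0, 0.0, -0.054] [0.036, 0.094, 0.006]
[-0.0, 0.0, -0.054] [0.02, 0.099, 0.007]
[-0.0, 0.0, -0.054] [0.003, 0.101, 0.006]
[-0.0, -0.0, -0.054] [-0.014, 0.099, 0.007]
[-0.0, -0.0, -0.053] [-0.031, 0.096, 0.006]
[-0.0, -0.0, -0.054] [-0.046, 0.089, 0.007]
-> [0.6182 0.1778 0.1698]
```

{"name": "step_arm", "arguments": {"rows": [{"angular": [0, 0, -0.053], "slide": [0.072, -0.073, -0.004], "jaw": 1}, {"angular": [0, 0, -0.053], "slide": [0.084, -0.06, -0.004], "jaw": 1}, {"angular": [0, 0, -0.053], "slide": [0.092, -0.046, -0.004], "jaw": 1}, {"angular": [0, 0, -0.053], "slide": [0.099, -0.03, -0.004], "jaw": 1}, {"angular": [0, 0, -0.052], "slide": [0.102, -0.013, -0.003], "jaw": 1}, {"angular": [0, 0, -0.053], "slide": [0.103, 0.004, -0.004], "jaw": 1}, {"angular": [0, 0, -0.052], "slide": [0.101, 0.021, -0.003], "jaw": 1}, {"angular": [0, 0, -0.053], "slide": [0.096, 0.037, -0.004], "jaw": 1}, {"angular": [0, 0, -0.052], "slide": [0.089, 0.053, -0.003], "jaw": 1}]}}

```text
time_s: 1.23
tool_pos: [0.4005, -0.2188, 0.2002]
tool_rot: [-180.0, 0.0, 101.2]
force: [0.7, 0.2, -0.1]
grip_width: 0.0869
grasp_force: 0.0
```

{"name": "step_arm", "arguments": {"rows": [{"angular": [0, 0, -0.054], "slide": [0.078, 0.064, 0.007], "jaw": 1}, {"angular": [0, 0, -0.054], "slide": [0.066, 0.077, 0.006], "jaw": 1}, {"angular": [0, 0, -0.054], "slide": [0.052, 0.087, 0.007], "jaw": 1}, {"angular": [0, 0, -0.054], "slide": [0.036, 0.094, 0.006], "jaw": 1}, {"angular": [0, 0, -0.054], "slide": [0.02, 0.099, 0.007], "jaw": 1}, {"angular": [0, 0, -0.054], "slide": [0.003, 0.101, 0.006], "jaw": 1}, {"angular": [0, 0, -0.054], "slide": [-0.014, 0.099, 0.007], "jaw": 1}, {"angular": [0, 0, -0.053], "slide": [-0.031, 0.096, 0.006], "jaw": 1}, {"angular": [0, 0, -0.054], "slide": [-0.046, 0.089, 0.007], "jaw": 1}, {"angular": [0, 0, 0], "slide": [0, 0, 0], "jaw": 1}]}}

```text
time_s: 2.48
tool_pos: [0.6173, 0.1824, 0.169]
tool_rot: [179.7, -0.2, -171.4]
force: [-0.8, -0.3, 0.1]
grip_width: 0.0872
grasp_force: 0.0
```

{"name": "step_arm", "arguments": {"rows": [{"angular": [0, 0, 0], "slide": [0, -0.006, 0.06], "jaw": 1}, {"angular": [0, 0, 0], "slide": [0, 0, 0.06], "jaw": 1}, {"angular": [0, 0, 0], "slide": [0, 0, 0.06], "jaw": 1}, {"angular": [0, 0, 0], "slide": [0, 0, 0.04], "jaw": 1}, {"angular": [0, 0, 0], "slide": [0, 0, 0.03], "jaw": 1}, {"angular": [0, 0, 0], "slide": [0, 0, 0], "jaw": 1}, {"angular": [0, 0, 0], "slide": [0, 0, 0], "jaw": 1}]}}

```text
time_s: 3.35
tool_pos: [0.6195, 0.1747, 0.0469]
tool_rot: [180.0, 0.1, -171.8]
force: [0.2, 0.2, -0.4]
grip_width: 0.0867
grasp_force: 0.0
```

```bash
python3 - <<'E'
from h import *
im=snap('scene','s1.png');b=im[220:360,250:430,::-1];cv2.imwrite('pics/c2.png',cv2.resize(b,(720,560),interpolation=cv2.INTER_CUBIC))
E
```

```text
(no output)
```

View pics/c2.png

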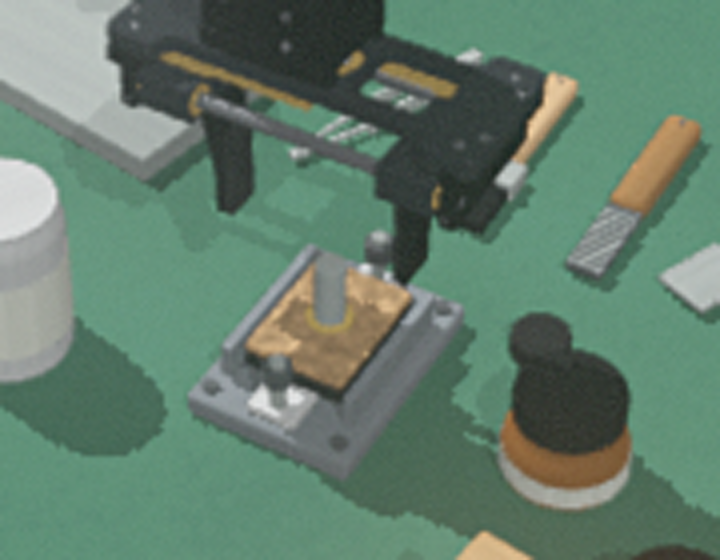

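```bash
python3 - <<'E'
from h import *
o=env.get_obs();print(o['time_s'],o['tool_pos'],o['tool_rot'])
print(w('scene',307.5,271,.047),w('scene',351,289,.047),px('scene',np.array(o['tool_pos'])))
print(w('scene',307.5,271,.1),w('scene',351,289,.1))
im=snap('scene','s2.png');print(abs(im.astype(int)-cv2.imread('pics/s1.png')[:,:,::-1]).mean(), env.get_obs()['time_s'])
a=snap('top','t2.png')[130:330,180:440,::-1];b=im[220:360,250:430,::-1]
cv2.imwrite('pics/c3.png',np.hstack([cv2.resize(a,(400,308)),cv2.resize(b,(396,308))]))
E
```

```text
3.4 [0.61959418 0.17476102 0.04701301] [ 1.79991953e+02  1.06532940e-01 -1.71750727e+02]
[0.5991 0.1    0.047 ] [0.5853 0.201  0.047 ] (np.float64(329.7720992834853), np.float64(292.51439346322877))
[0.6438 0.1391 0.1   ] [0.631  0.2331 0.1   ]
1.6269780815972221 3.45
```

View pics/c3.png

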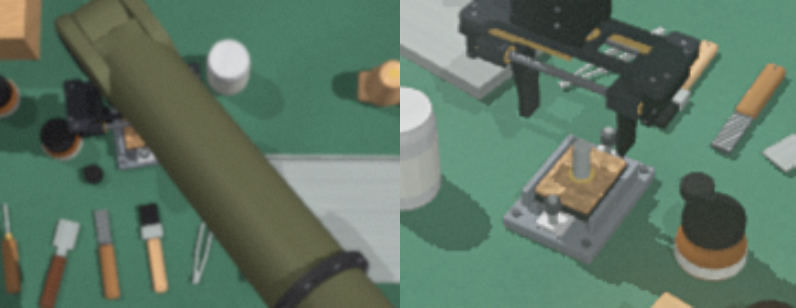

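```bash
python3 - <<'E'
from h import *
G=Ro.from_euler('xyz',[180,0,-171.75],degrees=True)
for nm,p in dict(rep=[.6196,.1748,.047],hi=[.6196,.1748,.08],off=[.592,.15,.047]).items():
    for q in [(37,95,-70),(-37,95,-70),(37,-95,-70),(-37,-95,-70),(0,51,0),(0,-51,0)]:
        X=np.array(p)+G.apply(np.array(q)/1000); print(nm,q,np.round(px('top',X)),np.round(px('scene',X)))
im=cv2.imread('pics/t2.png')[150:250,200:330];s=cv2.imread('pics/s2.png')[190:310,260:410]
cv2.imwrite('pics/c4.png',np.vstack([cv2.resize(im,(520,400),interpolation=cv2.INTER_CUBIC)]))
E
```

```text
rep (37, 95, -70) [230. 223.] [384. 272.]
rep (-37, 95, -70) [226. 192.] [366. 296.]
rep (37, -95, -70) [314. 211.] [298. 239.]
rep (-37, -95, -70) [309. 180.] [277. 260.]
rep (0, 51, 0) [251. 212.] [353. 302.]
rep (0, -51, 0) [294. 206.] [308. 283.]
hi (37, 95, -70) [227. 220.] [386. 258.]
hi (-37, 95, -70) [223. 188.] [367. 282.]
hi (37, -95, -70) [313. 208.] [298. 226.]
hi (-37, -95, -70) [309. 176.] [276. 246.]
hi (0, 51, 0) [249. 209.] [353. 290.]
hi (0, -51, 0) [293. 202.] [307. 271.]
off (37, 95, -70) [241. 236.] [382. 259.]
off (-37, 95, -70) [237. 204.] [364. 281.]
off (37, -95, -70) [325. 223.] [298. 228.]
off (-37, -95, -70) [320. 192.] [278. 247.]
off (0, 51, 0) [262. 223.] [351. 289.]
off (0, -51, 0) [304. 217.] [307. 271.]
```

View pics/c4.png

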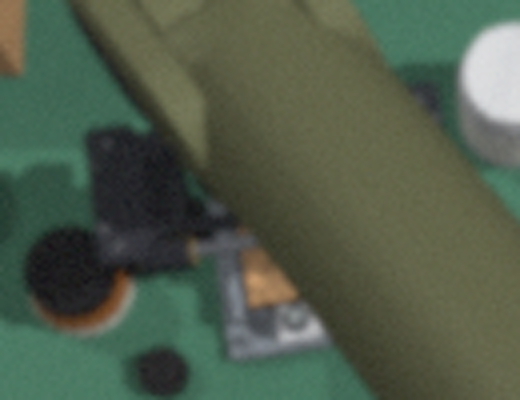

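{"name": "step_arm", "arguments": {"rows": [{"angular": [0, 0, 0], "slide": [0, 0, 0], "jaw": 0.1}, {"angular": [0, 0, 0], "slide": [0, 0, 0], "jaw": 0.1}, {"angular": [0, 0, 0], "slide": [0, 0, 0], "jaw": 0.1}, {"angular": [0, 0, 0], "slide": [0, 0, 0], "jaw": 0.1}, {"angular": [0, 0, 0], "slide": [0, 0, 0], "jaw": 0.1}, {"angular": [0, 0, 0], "slide": [0, 0, 0], "jaw": 0.1}, {"angular": [0, 0, 0], "slide": [0, 0, 0], "jaw": 0.1}, {"angular": [0, 0, 0], "slide": [0, 0, 0], "jaw": 0.1}], "newtons": 20}}

```text
time_s: 4.5
tool_pos: [0.6188, 0.1743, 0.0458]
tool_rot: [-180.0, -0.0, -171.8]
force: [0.2, 0.3, -0.0]
grip_width: 0.0151
grasp_force: 0.0
```

{"name": "step_arm", "arguments": {"rows": [{"angular": [0, 0, 0], "slide": [0, 0, 0], "jaw": 0.1}, {"angular": [0, 0, 0], "slide": [0, 0, 0], "jaw": 0.1}, {"angular": [0, 0, 0], "slide": [0, 0, 0], "jaw": 0.1}]}}

```text
time_s: 4.88
tool_pos: [0.6188, 0.1744, 0.0458]
tool_rot: [-180.0, -0.0, -171.7]
force: [-0.2, -0.3, 0.4]
grip_width: 0.0089
grasp_force: 0.0
```

```bash
python3 - <<'E'
from h import *
im=snap('scene','s3.png');b=im[220:340,260:420,::-1];cv2.imwrite('pics/c5.png',cv2.resize(b,(640,480),interpolation=cv2.INTER_CUBIC))
E
```

```text
(no output)
```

View pics/c5.png

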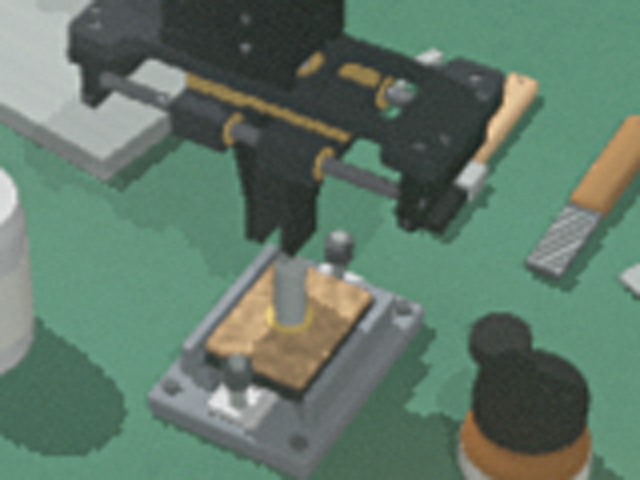

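{"name": "step_arm", "arguments": {"rows": [{"angular": [0, 0, 0], "slide": [0, 0.006, 0], "jaw": 0.5}, {"angular": [0, 0, 0], "slide": [0, 0, 0], "jaw": 0.5}, {"angular": [0, 0, 0], "slide": [0, 0, 0], "jaw": 0.5}, {"angular": [0, 0, 0], "slide": [0, 0, 0], "jaw": 0.5}, {"angular": [0, 0, 0], "slide": [0, 0, 0.016], "jaw": 0.5}, {"angular": [0, 0, 0], "slide": [0, 0, 0.016], "jaw": 0.5}, {"angular": [0, 0, 0], "slide": [0, 0, 0.016], "jaw": 0.5}, {"angular": [0, 0, 0], "slide": [0, 0, 0.012], "jaw": 0.5}, {"angular": [0, 0, 0], "slide": [0, 0, 0], "jaw": 0.5}]}}

```text
time_s: 6.05
tool_pos: [0.6179, 0.1772, 0.015]
tool_rot: [-180.0, -0.1, -171.7]
force: [0.0, 0.4, 0.1]
grip_width: 0.0437
grasp_force: 0.0
```

{"name": "step_arm", "arguments": {"rows": [{"angular": [0, 0, 0], "slide": [0, 0, 0], "jaw": 0}, {"angular": [0, 0, 0], "slide": [0, 0, 0], "jaw": 0}, {"angular": [0, 0, 0], "slide": [0, 0, 0], "jaw": 0}, {"angular": [0, 0, 0], "slide": [0, 0, 0], "jaw": 0}, {"angular": [0, 0, 0], "slide": [0, 0, 0], "jaw": 0}, {"angular": [0, 0, 0], "slide": [0, 0, 0], "jaw": 0}], "newtons": 55}}

```text
time_s: 6.8
tool_pos: [0.618, 0.1813, 0.0161]
tool_rot: [179.7, 0.1, -171.6]
force: [0.2, 6.1, -2.5]
grip_width: 0.0142
grasp_force: 55.0
```

{"name": "step_arm", "arguments": {"rows": [{"angular": [0, 0, 0], "slide": [0, 0.007, 0], "jaw": 0}, {"angular": [0, 0, 0], "slide": [0, 0, -0.003], "jaw": 0}, {"angular": [0, 0, 0], "slide": [0, 0, -0.003], "jaw": 0}, {"angular": [0, 0, 0], "slide": [0, 0, -0.003], "jaw": 0}, {"angular": [0, 0, 0], "slide": [0, 0, -0.003], "jaw": 0}, {"angular": [0, 0, 0], "slide": [0, 0, -0.003], "jaw": 0}, {"angular": [0, 0, 0], "slide": [0, 0, 0], "jaw": 0}]}}

```text
time_s: 7.68
tool_pos: [0.6179, 0.1811, 0.0228]
tool_rot: [180.0, 0.0, -171.7]
force: [4.9, 3.7, -8.1]
grip_width: 0.0143
grasp_force: 55.0
```

{"name": "step_arm", "arguments": {"rows": [{"angular": [0, 0, 0], "slide": [0, 0, -0.003], "jaw": 0}, {"angular": [0, 0, 0], "slide": [0, 0, -0.003], "jaw": 0}, {"angular": [0, 0, 0], "slide": [0, 0, -0.003], "jaw": 0}, {"angular": [0, 0, 0], "slide": [0, 0, -0.003], "jaw": 0}, {"angular": [0, 0, 0], "slide": [0, 0, 0], "jaw": 0}, {"angular": [0, 0, 0], "slide": [0, 0, 0], "jaw": 0}]}}

```text
time_s: 8.43
tool_pos: [0.6179, 0.1811, 0.0278]
tool_rot: [179.9, 0.0, -171.7]
force: [6.0, 5.3, -13.2]
grip_width: 0.0145
grasp_force: 55.0
```

{"name": "step_arm", "arguments": {"rows": [{"angular": [0, 0, 0], "slide": [0, 0, -0.003], "jaw": 0}, {"angular": [0, 0, 0], "slide": [0, 0, 0], "jaw": 0}, {"angular": [0, 0, 0], "slide": [0, 0, 0], "jaw": 0}, {"angular": [0, 0, 0], "slide": [0, 0, 0], "jaw": 0}, {"angular": [0, 0, 0], "slide": [0, 0, 0], "jaw": 0}, {"angular": [0, 0, 0], "slide": [0, 0, 0], "jaw": 0}, {"angular": [0, 0, 0], "slide": [0, 0, 0], "jaw": 0}, {"angular": [0, 0, 0], "slide": [0, 0, 0], "jaw": 0}, {"angular": [0, 0, 0], "slide": [0, 0, 0], "jaw": 0}, {"angular": [0, 0, 0], "slide": [0, 0, 0], "jaw": 0}]}}

```text
time_s: 9.68
tool_pos: [0.6178, 0.1811, 0.029]
tool_rot: [179.9, -0.0, -171.7]
force: [6.7, 5.6, -14.3]
grip_width: 0.0142
grasp_force: 55.0
```

{"name": "step_arm", "arguments": {"rows": [{"angular": [0, 0, 0], "slide": [0, 0, 0.004], "jaw": 0}, {"angular": [0, 0, 0], "slide": [0, 0, 0.004], "jaw": 0}, {"angular": [0, 0, 0], "slide": [0, 0, 0.004], "jaw": 0}, {"angular": [0, 0, 0], "slide": [0, 0, 0.004], "jaw": 0}, {"angular": [0, 0, 0], "slide": [0, 0, 0.004], "jaw": 0}, {"angular": [0, 0, 0], "slide": [0, 0, 0.004], "jaw": 0}, {"angular": [0, 0, 0], "slide": [0, 0, 0.004], "jaw": 0}, {"angular": [0, 0, 0], "slide": [0, 0, 0.001], "jaw": 0}, {"angular": [0, 0, 0], "slide": [0, 0, 0], "jaw": 0}, {"angular": [0, 0, 0], "slide": [0, 0, 0], "jaw": 0}]}}

```text
time_s: 10.92
tool_pos: [0.618, 0.1811, 0.0166]
tool_rot: [180.0, 0.0, -171.7]
force: [3.1, 4.3, -2.2]
grip_width: 0.0142
grasp_force: 55.0
```

{"name": "step_arm", "arguments": {"rows": [{"angular": [0, 0, 0], "slide": [0, 0, 0], "jaw": 0.6}, {"angular": [0, 0, 0], "slide": [0, 0, 0], "jaw": 0.6}, {"angular": [0, 0, 0], "slide": [0, 0, 0], "jaw": 0.6}, {"angular": [0, 0, 0], "slide": [0, 0, 0], "jaw": 0.6}, {"angular": [0, 0, 0], "slide": [0, 0, -0.02], "jaw": 0.6}, {"angular": [0, 0, 0], "slide": [0, 0, -0.06], "jaw": 0.6}, {"angular": [0, 0, 0], "slide": [0, 0, -0.08], "jaw": 0.6}, {"angular": [0, 0, 0], "slide": [0, 0, -0.08], "jaw": 0.6}, {"angular": [0, 0, 0], "slide": [0, 0, 0], "jaw": 0.6}, {"angular": [0, 0, 0], "slide": [0, 0, 0], "jaw": 0.6}]}}

```text
time_s: 12.18
tool_pos: [0.6177, 0.1806, 0.1363]
tool_rot: [-180.0, -0.0, -171.7]
force: [-1.0, 0.2, -0.4]
grip_width: 0.0521
grasp_force: 0.0
```

```bash
python3 - <<'E'
from h import *
p,R=plan([(.44,.08,.12,168,6)])
plan([(.44,.08,.03,168,3)],p=p,R=R)
E
```

```text
[-0.0, 0.0, 0.019] [0.063, -0.025, 0.005]
[-0.0, 0.0, 0.019] [0.062, -0.028, 0.006]
[-0.0, 0.0, 0.019] [0.06, -0.032, 0.005]
[-0.0, 0.0, 0.019] [0.058, -0.036, 0.006]
[-0.0, 0.0, 0.018] [0.056, -0.039, 0.005]
[-0.0, 0.0, 0.019] [0.054, -0.042, 0.006]
-> [0.4398 0.08   0.1199]
[-0.0, 0.0, -0.0] [-0.0, 0.0, 0.06]
[-0.0, 0.0, -0.0] [-0.0, 0.0, 0.06]
[-0.0, 0.0, -0.0] [-0.0, 0.0, 0.06]
-> [0.4398 0.0799 0.0299]
```

{"name": "step_arm", "arguments": {"rows": [{"angular": [0, 0, 0.019], "slide": [0.063, -0.025, 0.005], "jaw": 0.6}, {"angular": [0, 0, 0.019], "slide": [0.062, -0.028, 0.006], "jaw": 0.6}, {"angular": [0, 0, 0.019], "slide": [0.06, -0.032, 0.005], "jaw": 0.6}, {"angular": [0, 0, 0.019], "slide": [0.058, -0.036, 0.006], "jaw": 0.6}, {"angular": [0, 0, 0.018], "slide": [0.056, -0.039, 0.005], "jaw": 0.6}, {"angular": [0, 0, 0.019], "slide": [0.054, -0.042, 0.006], "jaw": 0.6}, {"angular": [0, 0, 0], "slide": [0, 0, 0.06], "jaw": 0.6}, {"angular": [0, 0, 0], "slide": [0, 0, 0.06], "jaw": 0.6}, {"angular": [0, 0, 0], "slide": [0, 0, 0.06], "jaw": 0.6}, {"angular": [0, 0, 0], "slide": [0, 0, 0], "jaw": 0.6}]}}

```text
time_s: 13.42
tool_pos: [0.4367, 0.08, 0.0273]
tool_rot: [-180.0, -0.4, 167.9]
force: [-0.0, -0.3, -0.1]
grip_width: 0.0525
grasp_force: 0.0
```

```bash
python3 - <<'E'
from h import *
im=snap('scene','s6.png');b=im[200:320,280:440,::-1];cv2.imwrite('pics/c6.png',cv2.resize(b,(640,480),interpolation=cv2.INTER_CUBIC))
o=env.get_obs();p=np.array(o['tool_pos']);print(p,o['tool_rot'],o['force'])
for dz in(0,.03):print(px('scene',p+[0,0,dz]))
plan([(.44,.083,-.015,168,3)])
E
```

```text
[0.43833659 0.08026401 0.02884792] [-179.99929799   -0.21411096  167.93633373] [0.03350115 0.11025942 0.30368073]
(np.float64(347.0472592266733), np.float64(236.62233011921202))
(np.float64(347.43556832476236), np.float64(226.04405210980067))
[-0.0, -0.0, -0.0] [-0.001, 0.002, 0.029]
[-0.0, -0.001, -0.0] [-0.001, 0.002, 0.029]
[-0.0, -0.0, -0.0] [-0.0, 0.002, 0.03]
-> [ 0.4398  0.083  -0.0152]
```

View pics/c6.png

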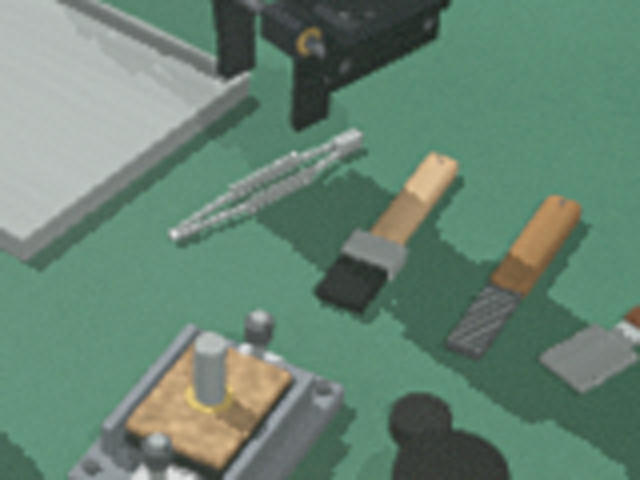

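{"name": "step_arm", "arguments": {"rows": [{"angular": [0, 0, 0], "slide": [-0.002, 0.004, 0.04], "jaw": 0.6}, {"angular": [0, 0, 0], "slide": [0, 0, 0.04], "jaw": 0.6}, {"angular": [0, 0, 0], "slide": [0, 0, 0.012], "jaw": 0.6}, {"angular": [0, 0, 0], "slide": [0, 0, 0.008], "jaw": 0.6}, {"angular": [0, 0, 0], "slide": [0, 0, 0.008], "jaw": 0.6}, {"angular": [0, 0, 0], "slide": [0, 0, 0], "jaw": 0.6}, {"angular": [0, 0, 0], "slide": [0, 0, 0], "jaw": 0.6}]}}

```text
time_s: 14.35
tool_pos: [0.4417, 0.0819, -0.0239]
tool_rot: [-180.0, 0.0, 167.9]
force: [0.8, 0.4, -0.2]
grip_width: 0.0522
grasp_force: 0.0
```

{"name": "step_arm", "arguments": {"rows": [{"angular": [0, 0, 0], "slide": [0, 0, 0.004], "jaw": 0.6}, {"angular": [0, 0, 0], "slide": [0, 0, 0.004], "jaw": 0.6}, {"angular": [0, 0, 0], "slide": [0, 0, 0.002], "jaw": 0.6}, {"angular": [0, 0, 0], "slide": [0, 0, 0], "jaw": 0.6}]}}

```text
time_s: 14.85
tool_pos: [0.4412, 0.082, -0.0293]
tool_rot: [-180.0, -0.0, 167.9]
force: [-0.1, 0.2, -0.6]
grip_width: 0.0522
grasp_force: 0.0
```

Not touching yet; close on the forceps.

{"name": "step_arm", "arguments": {"rows": [{"angular": [0, 0, 0], "slide": [0, 0, 0], "jaw": 0}, {"angular": [0, 0, 0], "slide": [0, 0, 0], "jaw": 0}, {"angular": [0, 0, 0], "slide": [0, 0, 0], "jaw": 0}, {"angular": [0, 0, 0], "slide": [0, 0, 0], "jaw": 0}, {"angular": [0, 0, 0], "slide": [0, 0, 0], "jaw": 0}, {"angular": [0, 0, 0], "slide": [0, 0, -0.02], "jaw": 0}, {"angular": [0, 0, 0], "slide": [0, 0, -0.06], "jaw": 0}, {"angular": [0, 0, 0], "slide": [0, 0, -0.06], "jaw": 0}, {"angular": [0, 0, 0], "slide": [0, 0, 0], "jaw": 0}], "newtons": 30}}

```text
time_s: 15.98
tool_pos: [0.4436, 0.082, 0.0431]
tool_rot: [-180.0, 0.3, 167.9]
force: [-0.0, -0.0, -0.0]
grip_width: 0.0003
grasp_force: 0.0
```

```bash
python3 - <<'E'
from h import *
p,R=plan([(.469,-.033,.045,179,3),(.469,-.033,-.015,179,3)])
E
```

```text
[-0.0, 0.001, -0.021] [-0.033, -0.071, -0.001]
[-0.0, 0.0, -0.02] [-0.028, -0.074, -0.001]
[-0.0, 0.001, -0.021] [-0.023, -0.075, -0.002]
-> [ 0.4691 -0.0332  0.0452]
[-0.0, -0.0, 0.0] [0.0, 0.0, 0.04]
[-0.0, -0.0, 0.0] [0.0, 0.0, 0.04]
[-0.0, -0.0, 0.0] [0.0, 0.0, 0.04]
-> [ 0.469  -0.0332 -0.0148]
```

```bash
python3 - <<'E'
from h import *
im=snap('scene','s7.png');b=im[190:310,280:440,::-1];cv2.imwrite('pics/c7.png',cv2.resize(b,(640,480),interpolation=cv2.INTER_CUBIC))
o=env.get_obs();p=np.array(o['tool_pos']);print(p,o['tool_rot'],o['force'])
for dz in(0,.03):print((np.array(px('scene',p+[0,0,dz]))-[280,190])*4)
E
```

```text
[0.44226997 0.08166033 0.04170287] [-1.79964918e+02  1.50363612e-01  1.67888488e+02] [ 0.69975921 -0.30927579  0.85376121]
[266.5897554  172.80394015]
[268.13266225 129.89961355]
```

View pics/c7.png

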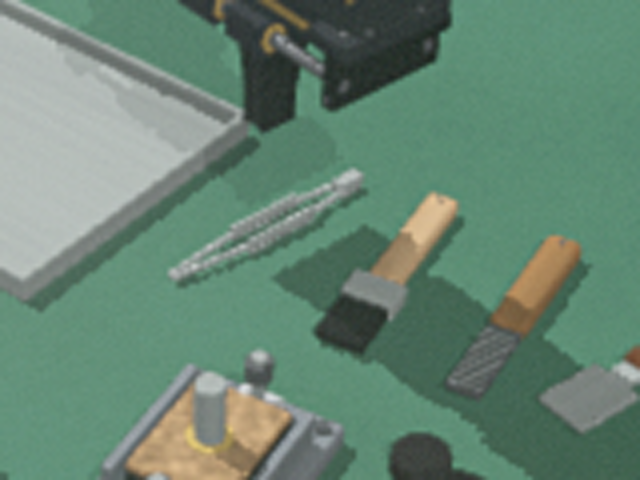

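{"name": "step_arm", "arguments": {"rows": [{"angular": [0, 0, 0], "slide": [0, 0, 0], "jaw": 0.6}, {"angular": [0, 0, 0], "slide": [0, 0, 0], "jaw": 0.6}, {"angular": [0, 0, 0], "slide": [0, 0, 0], "jaw": 0.6}, {"angular": [0, 0, 0], "slide": [0, 0, 0.05], "jaw": 0.6}, {"angular": [0, 0, 0], "slide": [0, 0, 0.05], "jaw": 0.6}, {"angular": [0, 0, 0], "slide": [0, 0, 0.03], "jaw": 0.6}, {"angular": [0, 0, 0], "slide": [0, 0, 0.014], "jaw": 0.6}, {"angular": [0, 0, 0], "slide": [0, 0, 0], "jaw": 0.6}, {"angular": [0, 0, 0], "slide": [0, 0, 0], "jaw": 0.6}]}}

```text
time_s: 17.15
tool_pos: [0.4421, 0.0821, -0.0305]
tool_rot: [180.0, 0.1, 167.9]
force: [0.0, 1.1, 1.0]
grip_width: 0.0524
grasp_force: 0.0
```

```bash
python3 - <<'E'
from h import *
im=snap('scene','s8.png');b=im[200:320,280:440,::-1];
o=env.get_obs();p=np.array(o['tool_pos']);print(p,o['tool_rot'],o['force'])
t=snap('top','t8.png')[220:340,240:400,::-1]
cv2.imwrite('pics/c8.png',np.hstack([cv2.resize(b,(400,300),interpolation=cv2.INTER_CUBIC),cv2.resize(t,(400,300),interpolation=cv2.INTER_CUBIC)]))
for dz in(0,.03):print((np.array(px('scene',p+[0,0,dz]))-[280,200])*2.5,(np.array(px('top',p+[0,0,dz]))-[240,220])*2.5+[400,0])
E
```

```text
[ 0.44211506  0.08198952 -0.03049268] [1.79999809e+02 8.23381411e-02 1.67910998e+02] [-0.43577727  0.05882924  0.52218786]
[164.79546849 144.4103795 ] [579.987758   163.70575604]
[165.69891126 119.44541462] [579.49651093 160.92525151]
```

View pics/c8.png

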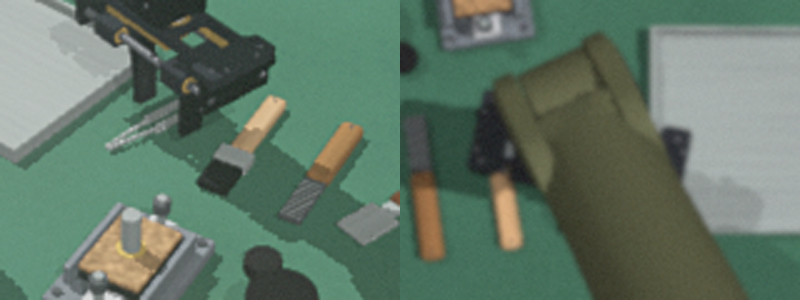

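{"name": "step_arm", "arguments": {"rows": [{"angular": [0, 0, 0], "slide": [0, 0, 0.004], "jaw": 0.6}, {"angular": [0, 0, 0], "slide": [0, 0, 0.004], "jaw": 0.6}, {"angular": [0, 0, 0], "slide": [0, 0, 0.004], "jaw": 0.6}, {"angular": [0, 0, 0], "slide": [0, 0, 0], "jaw": 0.6}, {"angular": [0, 0, 0], "slide": [0, 0, 0], "jaw": 0.6}]}}

```text
time_s: 17.88
tool_pos: [0.4413, 0.082, -0.0372]
tool_rot: [-180.0, -0.0, 167.9]
force: [0.1, 0.7, -0.6]
grip_width: 0.0522
grasp_force: 0.0
```

{"name": "step_arm", "arguments": {"rows": [{"angular": [0, 0, 0], "slide": [0, 0, 0.004], "jaw": 0.6}, {"angular": [0, 0, 0], "slide": [0, 0, 0], "jaw": 0.6}]}}

```text
time_s: 18.12
tool_pos: [0.4416, 0.0819, -0.0383]
tool_rot: [-179.9, -0.0, 167.9]
force: [-3.0, -1.6, 11.4]
grip_width: 0.0523
grasp_force: 5.6
```

{"name": "step_arm", "arguments": {"rows": [{"angular": [0, 0, 0], "slide": [0, 0, 0], "jaw": 0}, {"angular": [0, 0, 0], "slide": [0, 0, 0], "jaw": 0}, {"angular": [0, 0, 0], "slide": [0, 0, 0], "jaw": 0}, {"angular": [0, 0, 0], "slide": [0, 0, 0], "jaw": 0}, {"angular": [0, 0, 0], "slide": [0, 0, 0], "jaw": 0}, {"angular": [0, 0, 0], "slide": [0, 0, 0], "jaw": 0}], "newtons": 30}}

```text
time_s: 18.88
tool_pos: [0.4428, 0.082, -0.0383]
tool_rot: [180.0, 0.1, 167.9]
force: [0.0, -1.2, 6.8]
grip_width: 0.0176
grasp_force: 31.1
```

```bash
python3 - <<'E'
from h import *
plan([(.443,.082,.02,168,2),(.466,-.033,.02,179,4),(.466,-.033,-.027,179,2)])
E
```

```text
[0.0, 0.0, -0.0] [-0.0, 0.0, -0.058]
[0.0, 0.001, -0.001] [-0.001, 0.0, -0.059]
-> [0.4431 0.082  0.0202]
[0.0, -0.0, -0.015] [-0.023, -0.054, 0.0]
[0.0, -0.0, -0.015] [-0.021, -0.055, 0.0]
[0.0, -0.0, -0.015] [-0.018, -0.056, 0.0]
[0.0, -0.0, -0.016] [-0.015, -0.056, 0.0]
-> [ 0.4661 -0.0329  0.0201]
[0.0, -0.0, 0.0] [0.0, -0.0, 0.047]
[0.0, -0.0, 0.0] [0.0, -0.0, 0.047]
-> [ 0.4661 -0.0329 -0.0269]
```

{"name": "step_arm", "arguments": {"rows": [{"angular": [0, 0, 0], "slide": [0, 0, -0.03], "jaw": 0}, {"angular": [0, 0, 0], "slide": [0, 0, -0.045], "jaw": 0}, {"angular": [0, 0, 0], "slide": [0, 0, -0.04], "jaw": 0}, {"angular": [0, 0, -0.015], "slide": [-0.023, -0.054, 0], "jaw": 0}, {"angular": [0, 0, -0.015], "slide": [-0.021, -0.055, 0], "jaw": 0}, {"angular": [0, 0, -0.015], "slide": [-0.018, -0.056, 0], "jaw": 0}, {"angular": [0, 0, -0.016], "slide": [-0.015, -0.056, 0], "jaw": 0}, {"angular": [0, 0, 0], "slide": [0, 0, 0.04], "jaw": 0}, {"angular": [0, 0, 0], "slide": [0, 0, 0.04], "jaw": 0}, {"angular": [0, 0, 0], "slide": [0, 0, 0], "jaw": 0}]}}

```text
time_s: 20.12
tool_pos: [0.4625, -0.0328, -0.0223]
tool_rot: [179.9, -0.2, 178.9]
force: [-0.7, -0.3, -0.1]
grip_width: 0.0178
grasp_force: 30.0
```

{"name": "step_arm", "arguments": {"rows": [{"angular": [0, 0, 0], "slide": [0, 0, 0.012], "jaw": 0}, {"angular": [0, 0, 0], "slide": [0, 0, 0.009], "jaw": 0}, {"angular": [0, 0, 0], "slide": [0, 0, 0], "jaw": 0}, {"angular": [0, 0, 0], "slide": [0, 0, 0], "jaw": 0.45}, {"angular": [0, 0, 0], "slide": [0, 0, 0], "jaw": 0.45}, {"angular": [0, 0, 0], "slide": [0, 0, 0], "jaw": 0.45}, {"angular": [0, 0, 0], "slide": [0, 0, -0.03], "jaw": 0.45}, {"angular": [0, 0, 0], "slide": [0, 0, -0.06], "jaw": 0.6}, {"angular": [0, 0, 0], "slide": [0, 0, -0.06], "jaw": 0.6}, {"angular": [0, 0, 0], "slide": [0, 0, 0], "jaw": 0.6}]}}

```text
time_s: 21.38
tool_pos: [0.4666, -0.0334, 0.0458]
tool_rot: [-179.9, 0.3, 178.9]
force: [0.7, -0.3, -0.3]
grip_width: 0.0508
grasp_force: 0.0
```

```bash
python3 - <<'E'
from h import *
plan([(.42,.387,.04,188,9),(.42,.387,-.027,188,2)])
E
```

```text
[-0.0, 0.0, -0.006] [0.012, 0.093, 0.001]
[-0.0, 0.0, -0.006] [0.01, 0.093, 0.001]
[-0.0, 0.0, -0.006] [0.009, 0.094, 0.001]
[-0.0, 0.0, -0.005] [0.007, 0.094, 0.001]
[-0.0, 0.0, -0.006] [0.005, 0.094, 0.001]
[-0.0, 0.0, -0.005] [0.004, 0.094, 0.001]
[-0.0, 0.001, -0.006] [0.002, 0.094, 0.001]
[-0.0, 0.0, -0.005] [0.001, 0.094, 0.001]
[-0.001, 0.001, -0.006] [-0.001, 0.094, 0.001]
-> [0.4198 0.3871 0.04  ]
[0.0, -0.0, 0.0] [-0.0, -0.0, 0.067]
[0.0, -0.0, 0.0] [-0.001, -0.0, 0.067]
-> [ 0.4202  0.3872 -0.027 ]
```

{"name": "step_arm", "arguments": {"rows": [{"angular": [0, 0, -0.006], "slide": [0.012, 0.093, 0.001], "jaw": 0.6}, {"angular": [0, 0, -0.006], "slide": [0.01, 0.093, 0.001], "jaw": 0.6}, {"angular": [0, 0, -0.006], "slide": [0.009, 0.094, 0.001], "jaw": 0.6}, {"angular": [0, 0, -0.005], "slide": [0.007, 0.094, 0.001], "jaw": 0.6}, {"angular": [0, 0, -0.006], "slide": [0.005, 0.094, 0.001], "jaw": 0.6}, {"angular": [0, 0, -0.005], "slide": [0.004, 0.094, 0.001], "jaw": 0.6}, {"angular": [0, 0, -0.006], "slide": [0.002, 0.094, 0.001], "jaw": 0.6}, {"angular": [0, 0, -0.005], "slide": [0.001, 0.094, 0.001], "jaw": 0.6}, {"angular": [0, 0, -0.006], "slide": [-0.001, 0.094, 0.001], "jaw": 0.6}, {"angular": [0, 0, 0], "slide": [0, 0, 0], "jaw": 0.6}]}}

```text
time_s: 22.62
tool_pos: [0.414, 0.3922, 0.0381]
tool_rot: [179.8, -0.1, -171.5]
force: [0.1, -0.6, 0.1]
grip_width: 0.0521
grasp_force: 0.0
```

```bash
python3 - <<'E'
from h import *
t=snap('top','t9.png')
o=env.get_obs();print(o['tool_pos'],o['tool_rot'])
plan([(.42,.387,-.036,188,4)])
cv2.imwrite('pics/c9.png',cv2.resize(t[210:350,150:490,::-1],(800,330),interpolation=cv2.INTER_CUBIC))
E
```

```text
[0.41523867 0.3893082  0.03779053] [ 1.79958244e+02 -1.06376921e-01 -1.71684160e+02]
[0.0, -0.0, 0.0] [-0.002, -0.002, 0.037]
[0.0, -0.0, 0.001] [-0.002, -0.001, 0.037]
[0.0, -0.0, 0.0] [-0.003, -0.002, 0.037]
[0.0, -0.001, 0.001] [-0.002, -0.001, 0.037]
-> [ 0.42    0.387  -0.0362]
```

View pics/c9.png

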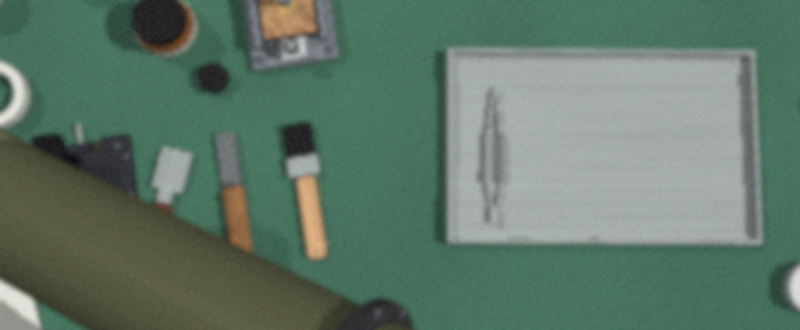

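{"name": "step_arm", "arguments": {"rows": [{"angular": [0, 0, 0], "slide": [-0.005, -0.004, 0.045], "jaw": 0.6}, {"angular": [0, 0, 0], "slide": [0, 0, 0.045], "jaw": 0.6}, {"angular": [0, 0, 0], "slide": [0, 0, 0.035], "jaw": 0.6}, {"angular": [0, 0, 0], "slide": [0, 0, 0.022], "jaw": 0.6}, {"angular": [0, 0, 0], "slide": [0, 0, 0], "jaw": 0.6}, {"angular": [0, 0, 0], "slide": [0, 0, 0], "jaw": 0}, {"angular": [0, 0, 0], "slide": [0, 0, 0], "jaw": 0}, {"angular": [0, 0, 0], "slide": [0, 0, 0], "jaw": 0}, {"angular": [0, 0, 0], "slide": [0, 0, 0], "jaw": 0}, {"angular": [0, 0, 0], "slide": [0, 0, 0], "jaw": 0}], "newtons": 30}}

```text
time_s: 23.92
tool_pos: [0.4202, 0.3859, -0.0349]
tool_rot: [-180.0, 0.0, -171.9]
force: [-0.6, -1.9, 2.4]
grip_width: 0.0216
grasp_force: 30.0
```

```bash
python3 - <<'E'
from h import *
plan([(.472,-.088,.03,179,10),(.472,-.088,-.027,179,2)],*[None]*1,p=np.array([.419,.388,.033]),R=Ro.from_euler('xyz',[180,0,188.4],degrees=True))
E
```

```text
[0.0, -0.0, 0.005] [0.003, -0.096, 0.001]
[-0.0, -0.0, 0.005] [0.002, -0.096, 0.001]
[-0.0, -0.0, 0.005] [0.0, -0.096, 0.0]
[-0.0, -0.0, 0.005] [-0.001, -0.096, 0.001]
[-0.0, -0.0, 0.005] [-0.002, -0.096, 0.0]
[-0.0, -0.0, 0.005] [-0.004, -0.095, 0.001]
[-0.0, -0.0, 0.006] [-0.006, -0.096, 0.0]
[-0.0, -0.0, 0.005] [-0.007, -0.095, 0.001]
[-0.0, -0.0, 0.006] [-0.009, -0.095, 0.0]
[-0.0, -0.0, 0.005] [-0.011, -0.095, 0.001]
-> [ 0.4722 -0.0879  0.03  ]
[-0.0, -0.0, 0.0] [0.0, -0.0, 0.057]
[-0.0, -0.0, 0.0] [0.0, -0.0, 0.057]
-> [ 0.4722 -0.0879 -0.027 ]
```

{"name": "step_arm", "arguments": {"rows": [{"angular": [0, 0, 0], "slide": [0, 0, -0.03], "jaw": 0}, {"angular": [0, 0, 0], "slide": [0, 0, -0.05], "jaw": 0}, {"angular": [0, 0, 0], "slide": [0, 0, -0.055], "jaw": 0}, {"angular": [0, 0, 0.005], "slide": [0.003, -0.096, 0], "jaw": 0}, {"angular": [0, 0, 0.005], "slide": [0.002, -0.096, 0], "jaw": 0}, {"angular": [0, 0, 0.005], "slide": [0, -0.096, 0], "jaw": 0}, {"angular": [0, 0, 0.005], "slide": [-0.001, -0.096, 0], "jaw": 0}, {"angular": [0, 0, 0.005], "slide": [-0.002, -0.096, 0], "jaw": 0}, {"angular": [0, 0, 0.005], "slide": [-0.004, -0.095, 0], "jaw": 0}, {"angular": [0, 0, 0.006], "slide": [-0.006, -0.096, 0], "jaw": 0}]}}

```text
time_s: 25.18
tool_pos: [0.4557, 0.0506, 0.0332]
tool_rot: [-179.9, 0.1, -178.4]
force: [1.2, -0.4, -0.1]
grip_width: 0.0216
grasp_force: 30.0
```

{"name": "step_arm", "arguments": {"rows": [{"angular": [0, 0, 0.005], "slide": [-0.007, -0.095, 0], "jaw": 0}, {"angular": [0, 0, 0.006], "slide": [-0.009, -0.095, 0], "jaw": 0}, {"angular": [0, 0, 0.005], "slide": [-0.011, -0.095, 0], "jaw": 0}, {"angular": [0, 0, 0], "slide": [0, 0, 0], "jaw": 0}, {"angular": [0, 0, 0], "slide": [0, 0, 0], "jaw": 0}]}}

```text
time_s: 25.8
tool_pos: [0.4705, -0.0894, 0.0327]
tool_rot: [180.0, 0.0, 178.7]
force: [0.5, 0.6, -0.9]
grip_width: 0.0214
grasp_force: 30.0
```

{"name": "step_arm", "arguments": {"rows": [{"angular": [0, 0, 0], "slide": [0, 0, 0.06], "jaw": 0}, {"angular": [0, 0, 0], "slide": [0, 0, 0.04], "jaw": 0}, {"angular": [0, 0, 0], "slide": [0, 0, 0.026], "jaw": 0}, {"angular": [0, 0, 0], "slide": [0, 0, 0], "jaw": 0}, {"angular": [0, 0, 0], "slide": [0, 0, 0], "jaw": 0.45}, {"angular": [0, 0, 0], "slide": [0, 0, 0], "jaw": 0.45}, {"angular": [0, 0, 0], "slide": [0, 0, 0], "jaw": 0.45}, {"angular": [0, 0, 0], "slide": [0, 0, -0.03], "jaw": 0.45}, {"angular": [0, 0, 0], "slide": [0, 0, -0.06], "jaw": 0.6}, {"angular": [0, 0, 0], "slide": [0, 0, -0.06], "jaw": 0.6}]}}

```text
time_s: 27.05
tool_pos: [0.4706, -0.0901, 0.046]
tool_rot: [-180.0, 0.0, 178.7]
force: [0.1, 0.1, -0.4]
grip_width: 0.0495
grasp_force: 0.0
```

```bash
cat > seg.py <<'E'
from h import *
def seg(f):
    im=snap('top',f)[:,:,::-1];f=im.astype(int);m=((f[...,1]-f[...,2]<25)).astype(np.uint8)
    m[:,:110]=0;m[:180]=0;m[345:]=0;m[:,335:]=0
    n,l,s,c=cv2.connectedComponentsWithStats(m)
    for i in range(1,n):
        if s[i,4]<300 or s[i,4]>1500: continue
        p=np.argwhere(l==i)[:,::-1].astype(np.float32)
        W=np.array([w('top',u,v,.008)[:2] for u,v in p])
        C=W-W.mean(0);ev,V=np.linalg.eigh(C.T@C);ax=V[:,1]*np.sign(V[0,1]);q=C@ax
        mid=W.mean(0)+ax*(q.min()+q.max())/2
        print(c[i].round(1),s[i,4],'mid',mid.round(3),'len',np.ptp(q).round(3),'yaw',np.degrees(np.arctan2(ax[1],ax[0])).round(1))
E
python3 - <<'E'
from seg import *
seg('t10.png')
p,R=plan([(.415,.235,.04,189,7),(.415,.235,-.036,189,4)])
plan([(.472,-.146,.035,179,8)],p=np.array([.415,.235,.035]),R=R)
E
```

```text
[178.  192.1] 663 mid [0.674 0.415] len 0.084 yaw 59.1
[135.5 203.6] 695 mid [0.643 0.515] len 0.081 yaw 59.7
[219.  220.2] 637 mid [0.601 0.31 ] len 0.075 yaw 52.7
[146.5 250. ] 616 mid [0.527 0.483] len 0.08 yaw 74.1
[279.9 288.6] 752 mid [0.427 0.158] len 0.144 yaw 8.5
[249.2 295.2] 688 mid [0.418 0.233] len 0.144 yaw 8.1
[218.1 300.3] 872 mid [0.402 0.307] len 0.147 yaw -13.6
[139.  332.4] 1295 mid [0.33  0.494] len 0.131 yaw -84.5
[-0.0, 0.0, -0.008] [0.019, 0.093, 0.002]
[-0.0, 0.0, -0.008] [0.016, 0.093, 0.002]
[-0.0, 0.0, -0.008] [0.014, 0.093, 0.003]
[-0.0, 0.0, -0.008] [0.012, 0.094, 0.002]
[-0.0, 0.001, -0.008] [0.009, 0.094, 0.003]
[-0.001, 0.0, -0.008] [0.007, 0.094, 0.002]
[-0.0, 0.001, -0.009] [0.005, 0.095, 0.003]
-> [0.415  0.2351 0.0401]
[-0.0, -0.0, 0.0] [-0.0, -0.0, 0.038]
[-0.0, -0.0, 0.0] [-0.0, -0.0, 0.038]
[-0.0, -0.0, 0.0] [-0.0, -0.0, 0.038]
[-0.0, -0.0, 0.0] [-0.0, -0.0, 0.038]
-> [ 0.4149  0.2351 -0.0359]
[-0.0, -0.0, 0.007] [0.001, -0.096, 0.0]
[-0.0, -0.0, 0.007] [-0.001, -0.096, 0.0]
[-0.0, -0.0, 0.007] [-0.003, -0.096, 0.0]
[-0.0, -0.0, 0.007] [-0.006, -0.096, 0.0]
[-0.0, -0.0, 0.007] [-0.008, -0.096, 0.0]
[-0.0, -0.0, 0.007] [-0.01, -0.096, 0.0]
[-0.0, -0.0, 0.007] [-0.012, -0.096, 0.0]
[-0.0, -0.0, 0.007] [-0.013, -0.096, 0.0]
-> [ 0.4718 -0.1461  0.0351]
```

{"name": "step_arm", "arguments": {"rows": [{"angular": [0, 0, -0.008], "slide": [0.019, 0.093, 0.002], "jaw": 0.6}, {"angular": [0, 0, -0.008], "slide": [0.016, 0.093, 0.002], "jaw": 0.6}, {"angular": [0, 0, -0.008], "slide": [0.014, 0.093, 0.003], "jaw": 0.6}, {"angular": [0, 0, -0.008], "slide": [0.012, 0.094, 0.002], "jaw": 0.6}, {"angular": [0, 0, -0.008], "slide": [0.009, 0.094, 0.003], "jaw": 0.6}, {"angular": [0, 0, -0.008], "slide": [0.007, 0.094, 0.002], "jaw": 0.6}, {"angular": [0, 0, -0.009], "slide": [0.005, 0.095, 0.003], "jaw": 0.6}, {"angular": [0, 0, 0], "slide": [0, 0, 0], "jaw": 0.6}, {"angular": [0, 0, 0], "slide": [0, 0, 0.05], "jaw": 0.6}, {"angular": [0, 0, 0], "slide": [0, 0, 0], "jaw": 0.6}]}}

```text
time_s: 28.35
tool_pos: [0.4111, 0.234, 0.01]
tool_rot: [-179.9, -0.2, -171.1]
force: [0.8, -0.2, -0.4]
grip_width: 0.0523
grasp_force: 0.0
```

{"name": "step_arm", "arguments": {"rows": [{"angular": [0, 0, 0], "slide": [-0.005, 0, 0.04], "jaw": 0.6}, {"angular": [0, 0, 0], "slide": [0, 0, 0.03], "jaw": 0.6}, {"angular": [0, 0, 0], "slide": [0, 0, 0.02], "jaw": 0.6}, {"angular": [0, 0, 0], "slide": [0, 0, 0], "jaw": 0.6}, {"angular": [0, 0, 0], "slide": [0, 0, 0], "jaw": 0}, {"angular": [0, 0, 0], "slide": [0, 0, 0], "jaw": 0}, {"angular": [0, 0, 0], "slide": [0, 0, 0], "jaw": 0}, {"angular": [0, 0, 0], "slide": [0, 0, 0], "jaw": 0}, {"angular": [0, 0, 0], "slide": [0, 0, 0], "jaw": 0}, {"angular": [0, 0, 0], "slide": [0, 0, 0], "jaw": 0}]}}

```text
time_s: 29.6
tool_pos: [0.4148, 0.2357, -0.034]
tool_rot: [-180.0, 0.0, -171.0]
force: [-1.2, -0.5, 3.1]
grip_width: 0.0216
grasp_force: 29.9
```

{"name": "step_arm", "arguments": {"rows": [{"angular": [0, 0, 0], "slide": [0, 0, -0.04], "jaw": 0}, {"angular": [0, 0, 0], "slide": [0, 0, -0.05], "jaw": 0}, {"angular": [0, 0, 0], "slide": [0, 0, -0.05], "jaw": 0}, {"angular": [0, 0, 0.007], "slide": [0.001, -0.096, 0], "jaw": 0}, {"angular": [0, 0, 0.007], "slide": [-0.001, -0.096, 0], "jaw": 0}, {"angular": [0, 0, 0.007], "slide": [-0.003, -0.096, 0], "jaw": 0}, {"angular": [0, 0, 0.007], "slide": [-0.006, -0.096, 0], "jaw": 0}, {"angular": [0, 0, 0.007], "slide": [-0.008, -0.096, 0], "jaw": 0}, {"angular": [0, 0, 0.007], "slide": [-0.01, -0.096, 0], "jaw": 0}, {"angular": [0, 0, 0.007], "slide": [-0.012, -0.096, 0], "jaw": 0}]}}

```text
time_s: 30.85
tool_pos: [0.4643, -0.0989, 0.0357]
tool_rot: [-180.0, 0.0, -179.9]
force: [0.2, 0.9, -0.5]
grip_width: 0.0215
grasp_force: 29.9
```

{"name": "step_arm", "arguments": {"rows": [{"angular": [0, 0, 0.007], "slide": [-0.013, -0.096, 0], "jaw": 0}, {"angular": [0, 0, 0], "slide": [0, 0, 0], "jaw": 0}, {"angular": [0, 0, 0], "slide": [0, 0, 0], "jaw": 0}, {"angular": [0, 0, 0], "slide": [0, 0, 0], "jaw": 0}]}}

```text
time_s: 31.35
tool_pos: [0.4709, -0.1437, 0.0357]
tool_rot: [180.0, -0.0, 179.0]
force: [0.3, 0.6, -1.2]
grip_width: 0.0215
grasp_force: 29.9
```

{"name": "step_arm", "arguments": {"rows": [{"angular": [0, 0, 0], "slide": [0, 0, 0.06], "jaw": 0}, {"angular": [0, 0, 0], "slide": [0, 0, 0.045], "jaw": 0}, {"angular": [0, 0, 0], "slide": [0, 0, 0.025], "jaw": 0}, {"angular": [0, 0, 0], "slide": [0, 0, 0], "jaw": 0}, {"angular": [0, 0, 0], "slide": [0, 0, 0], "jaw": 0.45}, {"angular": [0, 0, 0], "slide": [0, 0, 0], "jaw": 0.45}, {"angular": [0, 0, 0], "slide": [0, 0, 0], "jaw": 0.45}, {"angular": [0, 0, 0], "slide": [0, 0, -0.03], "jaw": 0.45}, {"angular": [0, 0, 0], "slide": [0, 0, -0.06], "jaw": 0.6}, {"angular": [0, 0, 0], "slide": [0, 0, -0.06], "jaw": 0.6}]}}

```text
time_s: 32.6
tool_pos: [0.4712, -0.1452, 0.0475]
tool_rot: [-180.0, 0.0, 178.9]
force: [0.5, -0.7, 1.1]
grip_width: 0.05
grasp_force: 0.0
```

```bash
python3 - <<'E'
from seg import *
seg('t11.png')
p,R=plan([(.423,.161,.04,188.7,7)])
plan([(.472,-.201,.035,179,8)],p=np.array([.423,.161,.035]),R=R)
E
```

```text
[178.  192.1] 671 mid [0.673 0.414] len 0.082 yaw 59.0
[135.5 203.6] 693 mid [0.644 0.516] len 0.082 yaw 59.7
[219.  220.2] 637 mid [0.601 0.31 ] len 0.073 yaw 52.4
[146.4 250. ] 618 mid [0.527 0.483] len 0.08 yaw 76.2
[279.8 288.8] 746 mid [0.427 0.158] len 0.144 yaw 8.6
[218.3 300.5] 842 mid [0.402 0.307] len 0.146 yaw -13.9
[139.  332.4] 1296 mid [0.33  0.494] len 0.131 yaw -84.3
[-0.0, 0.0, -0.008] [0.016, 0.087, 0.003]
[-0.0, 0.0, -0.008] [0.014, 0.088, 0.003]
[-0.0, 0.0, -0.008] [0.012, 0.088, 0.003]
[-0.0, 0.0, -0.008] [0.01, 0.088, 0.003]
[-0.0, 0.001, -0.007] [0.007, 0.089, 0.003]
[-0.001, 0.0, -0.008] [0.005, 0.089, 0.002]
[-0.0, 0.001, -0.007] [0.004, 0.089, 0.003]
-> [0.4228 0.1611 0.0401]
[-0.0, -0.0, 0.007] [0.002, -0.091, 0.0]
[-0.0, -0.0, 0.007] [-0.001, -0.091, 0.0]
[-0.0, -0.0, 0.007] [-0.002, -0.091, 0.0]
[-0.0, -0.0, 0.007] [-0.005, -0.091, 0.0]
[-0.0, -0.0, 0.006] [-0.007, -0.091, 0.0]
[-0.0, -0.0, 0.007] [-0.008, -0.091, 0.0]
[-0.0, -0.0, 0.006] [-0.01, -0.091, 0.0]
[-0.0, -0.0, 0.007] [-0.012, -0.091, 0.0]
-> [ 0.472  -0.2008  0.0352]
```

{"name": "step_arm", "arguments": {"rows": [{"angular": [0, 0, -0.008], "slide": [0.016, 0.087, 0.003], "jaw": 0.6}, {"angular": [0, 0, -0.008], "slide": [0.014, 0.088, 0.003], "jaw": 0.6}, {"angular": [0, 0, -0.008], "slide": [0.012, 0.088, 0.003], "jaw": 0.6}, {"angular": [0, 0, -0.008], "slide": [0.01, 0.088, 0.003], "jaw": 0.6}, {"angular": [0, 0, -0.007], "slide": [0.007, 0.089, 0.003], "jaw": 0.6}, {"angular": [0, 0, -0.008], "slide": [0.005, 0.089, 0.002], "jaw": 0.6}, {"angular": [0, 0, -0.007], "slide": [0.004, 0.089, 0.003], "jaw": 0.6}, {"angular": [0, 0, 0], "slide": [0, 0, 0], "jaw": 0.6}, {"angular": [0, 0, 0], "slide": [-0.004, 0, 0.05], "jaw": 0.6}, {"angular": [0, 0, 0], "slide": [0, 0, 0], "jaw": 0.6}]}}

```text
time_s: 33.9
tool_pos: [0.4208, 0.1609, 0.01]
tool_rot: [-180.0, -0.2, -171.4]
force: [-0.3, -0.8, 0.7]
grip_width: 0.0524
grasp_force: 0.0
```

{"name": "step_arm", "arguments": {"rows": [{"angular": [0, 0, 0], "slide": [0, 0, 0.04], "jaw": 0.6}, {"angular": [0, 0, 0], "slide": [0, 0, 0.04], "jaw": 0.6}, {"angular": [0, 0, 0], "slide": [0, 0, 0.016], "jaw": 0.6}, {"angular": [0, 0, 0], "slide": [0, 0, 0], "jaw": 0.6}, {"angular": [0, 0, 0], "slide": [0, 0, 0], "jaw": 0}, {"angular": [0, 0, 0], "slide": [0, 0, 0], "jaw": 0}, {"angular": [0, 0, 0], "slide": [0, 0, 0], "jaw": 0}, {"angular": [0, 0, 0], "slide": [0, 0, 0], "jaw": 0}, {"angular": [0, 0, 0], "slide": [0, 0, 0], "jaw": 0}, {"angular": [0, 0, 0], "slide": [0, 0, 0], "jaw": 0}]}}

```text
time_s: 35.15
tool_pos: [0.4221, 0.1618, -0.037]
tool_rot: [-180.0, 0.0, -171.4]
force: [0.4, -1.8, 3.2]
grip_width: 0.0192
grasp_force: 30.0
```

{"name": "step_arm", "arguments": {"rows": [{"angular": [0, 0, 0], "slide": [0, 0, -0.04], "jaw": 0}, {"angular": [0, 0, 0], "slide": [0, 0, -0.05], "jaw": 0}, {"angular": [0, 0, 0], "slide": [0, 0, -0.055], "jaw": 0}, {"angular": [0, 0, 0.007], "slide": [0.002, -0.091, 0], "jaw": 0}, {"angular": [0, 0, 0.007], "slide": [-0.001, -0.091, 0], "jaw": 0}, {"angular": [0, 0, 0.007], "slide": [-0.002, -0.091, 0], "jaw": 0}, {"angular": [0, 0, 0.007], "slide": [-0.005, -0.091, 0], "jaw": 0}, {"angular": [0, 0, 0.006], "slide": [-0.007, -0.091, 0], "jaw": 0}, {"angular": [0, 0, 0.007], "slide": [-0.008, -0.091, 0], "jaw": 0}, {"angular": [0, 0, 0.006], "slide": [-0.01, -0.091, 0], "jaw": 0}]}}

```text
time_s: 36.4
tool_pos: [0.4645, -0.1557, 0.0351]
tool_rot: [-180.0, 0.0, -179.9]
force: [-0.1, -0.3, -0.5]
grip_width: 0.0195
grasp_force: 30.0
```

{"name": "step_arm", "arguments": {"rows": [{"angular": [0, 0, 0.007], "slide": [-0.012, -0.091, 0], "jaw": 0}, {"angular": [0, 0, 0], "slide": [0, 0, 0], "jaw": 0}, {"angular": [0, 0, 0], "slide": [0, 0, 0], "jaw": 0}, {"angular": [0, 0, 0], "slide": [0, 0, 0], "jaw": 0}]}}

```text
time_s: 36.9
tool_pos: [0.4706, -0.1982, 0.0352]
tool_rot: [180.0, -0.0, 179.0]
force: [0.1, -0.4, -0.5]
grip_width: 0.0198
grasp_force: 30.0
```

{"name": "step_arm", "arguments": {"rows": [{"angular": [0, 0, 0], "slide": [0, 0, 0.06], "jaw": 0}, {"angular": [0, 0, 0], "slide": [0, 0, 0.045], "jaw": 0}, {"angular": [0, 0, 0], "slide": [0, 0, 0.03], "jaw": 0}, {"angular": [0, 0, 0], "slide": [0, 0, 0], "jaw": 0}, {"angular": [0, 0, 0], "slide": [0, 0, 0], "jaw": 0.45}, {"angular": [0, 0, 0], "slide": [0, 0, 0], "jaw": 0.45}, {"angular": [0, 0, 0], "slide": [0, 0, 0], "jaw": 0.45}, {"angular": [0, 0, 0], "slide": [0, 0, -0.03], "jaw": 0.45}, {"angular": [0, 0, 0], "slide": [0, 0, -0.06], "jaw": 0.6}, {"angular": [0, 0, 0], "slide": [0, 0, -0.06], "jaw": 0.6}]}}

```text
time_s: 38.15
tool_pos: [0.4708, -0.1997, 0.0446]
tool_rot: [-180.0, 0.0, 178.9]
force: [-0.0, 0.2, 0.9]
grip_width: 0.0491
grasp_force: 0.0
```

```bash
python3 - <<'E'
from seg import *
seg('t12.png')
p,R=plan([(.398,.311,.04,166.2,10)])
plan([(.472,-.256,.035,179,12)],p=np.array([.398,.311,.035]),R=R)
E
```

```text
[177.9 192.1] 671 mid [0.674 0.417] len 0.087 yaw 60.0
[135.5 203.6] 693 mid [0.643 0.515] len 0.081 yaw 60.9
[219.  220.1] 640 mid [0.601 0.31 ] len 0.075 yaw 55.4
[146.4 249.9] 618 mid [0.528 0.483] len 0.08 yaw 76.0
[217.5 300. ] 717 mid [0.402 0.309] len 0.141 yaw -13.8
[139.1 332.4] 1295 mid [0.33  0.494] len 0.131 yaw -84.4
[-0.0, 0.0, 0.007] [0.017, 0.102, 0.001]
[-0.0, 0.0, 0.007] [0.019, 0.102, 0.001]
[-0.0, 0.0, 0.007] [0.022, 0.101, 0.001]
[-0.0, 0.0, 0.007] [0.024, 0.101, 0.001]
[-0.0, 0.0, 0.007] [0.026, 0.1, 0.001]
[-0.0, 0.0, 0.007] [0.028, 0.099, 0.001]
[-0.0, 0.0, 0.007] [0.03, 0.099, 0.002]
[-0.0, 0.001, 0.007] [0.032, 0.098, 0.001]
[-0.0, 0.0, 0.007] [0.035, 0.098, 0.002]
[-0.001, 0.001, 0.008] [0.037, 0.097, 0.001]
-> [0.3979 0.3113 0.0401]
[0.0, -0.0, -0.006] [-0.035, -0.089, -0.0]
[0.0, -0.0, -0.006] [-0.033, -0.089, -0.0]
[0.0, -0.0, -0.006] [-0.031, -0.09, -0.0]
[0.0, -0.0, -0.006] [-0.029, -0.091, -0.0]
[0.0, -0.0, -0.006] [-0.028, -0.091, -0.0]
[0.0, -0.0, -0.006] [-0.026, -0.092, -0.0]
[0.0, -0.0, -0.006] [-0.024, -0.092, -0.0]
[0.0, -0.0, -0.006] [-0.023, -0.093, -0.0]
[0.0, -0.0, -0.006] [-0.021, -0.093, -0.0]
[0.0, -0.0, -0.006] [-0.019, -0.093, -0.0]
[0.0, -0.0, -0.006] [-0.017, -0.094, -0.0]
[0.0, -0.0, -0.005] [-0.016, -0.094, -0.001]
-> [ 0.4721 -0.2562  0.0351]
```

{"name": "step_arm", "arguments": {"rows": [{"angular": [0, 0, 0.007], "slide": [0.017, 0.102, 0.001], "jaw": 0.6}, {"angular": [0, 0, 0.007], "slide": [0.019, 0.102, 0.001], "jaw": 0.6}, {"angular": [0, 0, 0.007], "slide": [0.022, 0.101, 0.001], "jaw": 0.6}, {"angular": [0, 0, 0.007], "slide": [0.024, 0.101, 0.001], "jaw": 0.6}, {"angular": [0, 0, 0.007], "slide": [0.026, 0.1, 0.001], "jaw": 0.6}, {"angular": [0, 0, 0.007], "slide": [0.028, 0.099, 0.001], "jaw": 0.6}, {"angular": [0, 0, 0.007], "slide": [0.03, 0.099, 0.002], "jaw": 0.6}, {"angular": [0, 0, 0.007], "slide": [0.032, 0.098, 0.001], "jaw": 0.6}, {"angular": [0, 0, 0.007], "slide": [0.035, 0.098, 0.002], "jaw": 0.6}, {"angular": [0, 0, 0.008], "slide": [0.037, 0.097, 0.001], "jaw": 0.6}]}}

```text
time_s: 39.45
tool_pos: [0.3955, 0.3137, 0.0375]
tool_rot: [180.0, 0.1, 166.0]
force: [0.4, -0.9, 0.9]
grip_width: 0.052
grasp_force: 0.0
```

{"name": "step_arm", "arguments": {"rows": [{"angular": [0, 0, 0], "slide": [0, 0, 0], "jaw": 0.6}, {"angular": [0, 0, 0], "slide": [0, 0, 0.05], "jaw": 0.6}, {"angular": [0, 0, 0], "slide": [0, 0, 0], "jaw": 0.6}, {"angular": [0, 0, 0], "slide": [0, 0, 0], "jaw": 0.6}]}}

```text
time_s: 39.95
tool_pos: [0.396, 0.3117, 0.0126]
tool_rot: [180.0, 0.0, 166.0]
force: [-0.1, 0.9, -0.0]
grip_width: 0.0524
grasp_force: 0.0
```

{"name": "step_arm", "arguments": {"rows": [{"angular": [0, 0, 0], "slide": [-0.004, 0, 0.04], "jaw": 0.6}, {"angular": [0, 0, 0], "slide": [0, 0, 0.04], "jaw": 0.6}, {"angular": [0, 0, 0], "slide": [0, 0, 0.016], "jaw": 0.6}, {"angular": [0, 0, 0], "slide": [0, 0, 0], "jaw": 0.6}, {"angular": [0, 0, 0], "slide": [0, 0, 0], "jaw": 0}, {"angular": [0, 0, 0], "slide": [0, 0, 0], "jaw": 0}, {"angular": [0, 0, 0], "slide": [0, 0, 0], "jaw": 0}, {"angular": [0, 0, 0], "slide": [0, 0, 0], "jaw": 0}, {"angular": [0, 0, 0], "slide": [0, 0, 0], "jaw": 0}, {"angular": [0, 0, 0], "slide": [0, 0, 0], "jaw": 0}]}}

```text
time_s: 41.2
tool_pos: [0.3973, 0.3116, -0.0361]
tool_rot: [-180.0, 0.0, 166.1]
force: [0.2, -0.1, 1.0]
grip_width: 0.0217
grasp_force: 30.0
```

{"name": "step_arm", "arguments": {"rows": [{"angular": [0, 0, 0], "slide": [0, 0, -0.04], "jaw": 0}, {"angular": [0, 0, 0], "slide": [0, 0, -0.05], "jaw": 0}, {"angular": [0, 0, 0], "slide": [0, 0, -0.05], "jaw": 0}, {"angular": [0, 0, -0.006], "slide": [-0.035, -0.089, 0], "jaw": 0}, {"angular": [0, 0, -0.006], "slide": [-0.033, -0.089, 0], "jaw": 0}, {"angular": [0, 0, -0.006], "slide": [-0.031, -0.09, 0], "jaw": 0}, {"angular": [0, 0, -0.006], "slide": [-0.029, -0.091, 0], "jaw": 0}, {"angular": [0, 0, -0.006], "slide": [-0.028, -0.091, 0], "jaw": 0}, {"angular": [0, 0, -0.006], "slide": [-0.026, -0.092, 0], "jaw": 0}, {"angular": [0, 0, -0.006], "slide": [-0.024, -0.092, 0], "jaw": 0}]}}

```text
time_s: 42.45
tool_pos: [0.4404, -0.0209, 0.035]
tool_rot: [-179.9, 0.1, 173.7]
force: [0.2, -0.6, -0.8]
grip_width: 0.0217
grasp_force: 30.0
```

{"name": "step_arm", "arguments": {"rows": [{"angular": [0, 0, -0.006], "slide": [-0.023, -0.093, 0], "jaw": 0}, {"angular": [0, 0, -0.006], "slide": [-0.021, -0.093, 0], "jaw": 0}, {"angular": [0, 0, -0.006], "slide": [-0.019, -0.093, 0], "jaw": 0}, {"angular": [0, 0, -0.006], "slide": [-0.017, -0.094, 0], "jaw": 0}, {"angular": [0, 0, -0.005], "slide": [-0.016, -0.094, 0], "jaw": 0}, {"angular": [0, 0, 0], "slide": [0, 0, 0], "jaw": 0}, {"angular": [0, 0, 0], "slide": [0, 0, 0], "jaw": 0}]}}

```text
time_s: 43.32
tool_pos: [0.4711, -0.2547, 0.0346]
tool_rot: [180.0, 0.0, 178.9]
force: [-0.5, 0.1, 0.0]
grip_width: 0.0218
grasp_force: 30.0
```

{"name": "step_arm", "arguments": {"rows": [{"angular": [0, 0, 0], "slide": [0, 0, 0.06], "jaw": 0}, {"angular": [0, 0, 0], "slide": [0, 0, 0.045], "jaw": 0}, {"angular": [0, 0, 0], "slide": [0, 0, 0.027], "jaw": 0}, {"angular": [0, 0, 0], "slide": [0, 0, 0], "jaw": 0}, {"angular": [0, 0, 0], "slide": [0, 0, 0], "jaw": 0.45}, {"angular": [0, 0, 0], "slide": [0, 0, 0], "jaw": 0.45}, {"angular": [0, 0, 0], "slide": [0, 0, 0], "jaw": 0.45}, {"angular": [0, 0, 0], "slide": [0, 0, -0.03], "jaw": 0.45}, {"angular": [0, 0, 0], "slide": [0, 0, -0.1], "jaw": 1}, {"angular": [0, 0, 0], "slide": [0, 0, -0.1], "jaw": 1}]}}

```text
time_s: 44.58
tool_pos: [0.4708, -0.2553, 0.0849]
tool_rot: [180.0, 0.0, 178.9]
force: [1.1, -1.2, 0.1]
grip_width: 0.0516
grasp_force: 0.0
```

```bash
python3 - <<'E'
from seg import *
seg('t13.png')
im=cv2.imread('pics/t13.png')
cv2.imwrite('pics/c10.png',cv2.resize(im[140:340,110:490],(760,400),interpolation=cv2.INTER_CUBIC))
o=env.get_obs();print(o['tool_pos'])
E
```

```text
[177.9 192.1] 670 mid [0.674 0.415] len 0.084 yaw 59.4
[135.6 203.6] 695 mid [0.643 0.515] len 0.081 yaw 60.4
[218.9 220.2] 639 mid [0.601 0.31 ] len 0.074 yaw 55.4
[146.4 249.9] 620 mid [0.528 0.483] len 0.079 yaw 74.8
[139.  332.4] 1298 mid [0.33  0.494] len 0.131 yaw -84.6
[ 0.47530063 -0.25677201  0.09149252]
```

View pics/c10.png

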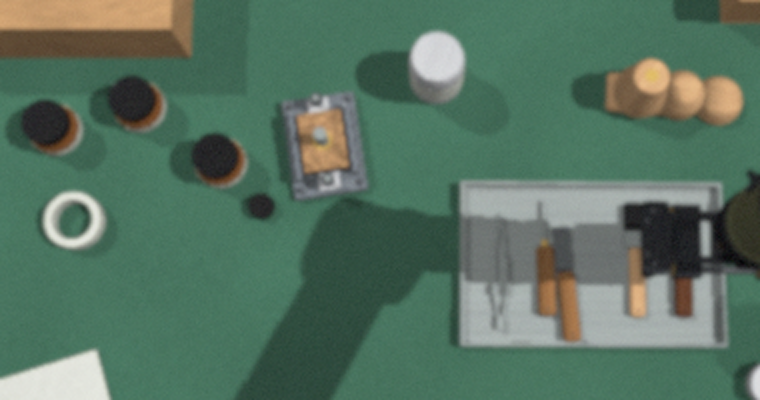

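```bash
python3 - <<'E'
from h import *
can=w('top',328.5,169.5,.095);last=w('top',436,177.7,.085);m=(can+last)/2
print(can,last,m,px('scene',can),px('scene',last),np.linalg.norm((can-last)[:2]))
plan([(.594,.302,.12,220,13)])
E
```

```text
[0.7016 0.0409 0.095 ] [ 0.6842 -0.2123  0.085 ] [ 0.6929 -0.0857  0.09  ] (np.float64(249.4743397807016), np.float64(266.93459554202724)) (np.float64(173.34817621713998), np.float64(217.88902619594626)) 0.2537971631047124
[-0.0, 0.0, -0.018] [-0.017, 0.086, -0.005]
[-0.0, 0.0, -0.017] [-0.022, 0.085, -0.005]
[-0.0, 0.0, -0.018] [-0.026, 0.084, -0.005]
[-0.0, 0.0, -0.017] [-0.031, 0.082, -0.005]
[-0.0, 0.0, -0.018] [-0.035, 0.081, -0.005]
[-0.0, 0.0, -0.017] [-0.04, 0.078, -0.005]
[-0.0, 0.0, -0.018] [-0.044, 0.076, -0.005]
[-0.0, 0.0, -0.017] [-0.048, 0.074, -0.004]
[-0.001, 0.0, -0.018] [-0.052, 0.071, -0.005]
[-0.001, 0.0, -0.017] [-0.056, 0.068, -0.004]
[-0.0, 0.0, -0.018] [-0.059, 0.065, -0.004]
[-0.001, 0.001, -0.017] [-0.063, 0.062, -0.004]
[-0.0, 0.0, -0.018] [-0.065, 0.058, -0.004]
-> [0.5938 0.3021 0.1199]
```

{"name": "step_arm", "arguments": {"rows": [{"angular": [0, 0, -0.018], "slide": [-0.017, 0.086, -0.005], "jaw": 1}, {"angular": [0, 0, -0.017], "slide": [-0.022, 0.085, -0.005], "jaw": 1}, {"angular": [0, 0, -0.018], "slide": [-0.026, 0.084, -0.005], "jaw": 1}, {"angular": [0, 0, -0.017], "slide": [-0.031, 0.082, -0.005], "jaw": 1}, {"angular": [0, 0, -0.018], "slide": [-0.035, 0.081, -0.005], "jaw": 1}, {"angular": [0, 0, -0.017], "slide": [-0.04, 0.078, -0.005], "jaw": 1}, {"angular": [0, 0, -0.018], "slide": [-0.044, 0.076, -0.005], "jaw": 1}, {"angular": [0, 0, -0.017], "slide": [-0.048, 0.074, -0.004], "jaw": 1}, {"angular": [0, 0, -0.018], "slide": [-0.052, 0.071, -0.005], "jaw": 1}, {"angular": [0, 0, -0.017], "slide": [-0.056, 0.068, -0.004], "jaw": 1}]}}

```text
time_s: 45.88
tool_pos: [0.564, 0.1753, 0.1078]
tool_rot: [-180.0, 0.0, -149.5]
force: [0.3, 1.0, 0.5]
grip_width: 0.0871
grasp_force: 0.0
```

{"name": "step_arm", "arguments": {"rows": [{"angular": [0, 0, -0.018], "slide": [-0.059, 0.065, -0.004], "jaw": 1}, {"angular": [0, 0, -0.017], "slide": [-0.063, 0.062, -0.004], "jaw": 1}, {"angular": [0, 0, -0.018], "slide": [-0.065, 0.058, -0.004], "jaw": 1}, {"angular": [0, 0, 0], "slide": [0, 0, 0], "jaw": 1}, {"angular": [0, 0, 0], "slide": [0, 0, 0], "jaw": 1}, {"angular": [0, 0, 0], "slide": [0, 0, 0], "jaw": 1}]}}

```text
time_s: 46.62
tool_pos: [0.591, 0.3009, 0.1129]
tool_rot: [-179.9, -0.0, -140.2]
force: [-0.5, -1.0, 0.7]
grip_width: 0.0871
grasp_force: 0.0
```

```bash
python3 - <<'E'
from h import *
plan([(.594,.302,-.022,220,5)])
t=snap('top','t14.png')
f=t.astype(int)
# tray crop: warm/dark objects vs grey
sub=f[225:320,335:480];wood=((sub[...,0]-sub[...,2])>25).astype(np.uint8);dark=(sub.sum(2)<240).astype(np.uint8)
for nm,m in(('wood',wood),('dark',dark)):
    n,l,s,c=cv2.connectedComponentsWithStats(m)
    for i in range(1,n):
        if s[i,4]<25: continue
        p=np.argwhere(l==i)[:,::-1]+[335,225];W=np.array([w('top',u,v,.013)[:2] for u,v in p])
        C=W-W.mean(0);ev,V=np.linalg.eigh(C.T@C);ax=V[:,1]*np.sign(V[0,1]);q=C@ax
        print(nm,(c[i]+[335,225]).round(1),s[i,4],'back',(W.mean(0)+ax*q.min()).round(4),'front',(W.mean(0)+ax*q.max()).round(4),'yaw',np.degrees(np.arctan2(ax[1],ax[0])).round(1))
E
```

```text
[-0.0, -0.0, -0.0] [-0.001, -0.0, 0.054]
[-0.0, -0.0, -0.0] [-0.001, -0.0, 0.054]
[-0.0, -0.0, -0.0] [-0.001, -0.001, 0.054]
[-0.0, -0.0, -0.001] [-0.002, -0.0, 0.054]
[-0.0, -0.0, -0.0] [-0.001, -0.001, 0.054]
-> [ 0.594   0.3018 -0.0221]
wood [387.2 278.4] 427 back [ 0.4122 -0.1218] front [ 0.4975 -0.0783] yaw 27.0
wood [341.5 278.9] 250 back [0.4166 0.0129] front [0.491  0.0071] yaw -4.5
wood [428.1 280.9] 310 back [ 0.4063 -0.1986] front [ 0.4888 -0.2001] yaw -1.1
wood [451.4 281.1] 257 back [ 0.4082 -0.2545] front [ 0.4862 -0.2572] yaw -2.0
wood [374.1 303.4] 324 back [ 0.3694 -0.098 ] front [ 0.416  -0.0408] yaw 50.8
wood [395.9 313.8] 82 back [ 0.3633 -0.1482] front [ 0.375  -0.0901] yaw 78.6
dark [336.6 242.5] 86 back [0.512  0.0212] front [0.5689 0.0212] yaw 0.0
dark [427.1 248.1] 141 back [ 0.5133 -0.1997] front [ 0.543  -0.1998] yaw -0.2
dark [450.4 280.9] 241 back [ 0.4084 -0.2528] front [ 0.4861 -0.2538] yaw -0.7
dark [354.2 294.3] 1016 back [0.3594 0.0284] front [ 0.4762 -0.071 ] yaw -40.4
```

{"name": "step_arm", "arguments": {"rows": [{"angular": [0, 0, 0], "slide": [-0.006, -0.001, 0.06], "jaw": 1}, {"angular": [0, 0, 0], "slide": [0, 0, 0.06], "jaw": 1}, {"angular": [0, 0, 0], "slide": [0, 0, 0.06], "jaw": 1}, {"angular": [0, 0, 0], "slide": [0, 0, 0.06], "jaw": 1}, {"angular": [0, 0, 0], "slide": [0, 0, 0.03], "jaw": 1}, {"angular": [0, 0, 0], "slide": [0, 0, 0], "jaw": 1}]}}

```text
time_s: 47.42
tool_pos: [0.5926, 0.3033, -0.0229]
tool_rot: [180.0, -0.1, -140.1]
force: [-0.3, -0.3, 0.1]
grip_width: 0.087
grasp_force: 0.0
```

{"name": "step_arm", "arguments": {"rows": [{"angular": [0, 0, 0], "slide": [0, 0, 0], "jaw": 0}, {"angular": [0, 0, 0], "slide": [0, 0, 0], "jaw": 0}, {"angular": [0, 0, 0], "slide": [0, 0, 0], "jaw": 0}, {"angular": [0, 0, 0], "slide": [0, 0, 0], "jaw": 0}, {"angular": [0, 0, 0], "slide": [0, 0, 0], "jaw": 0}, {"angular": [0, 0, 0], "slide": [0, 0, 0], "jaw": 0}], "newtons": 35}}

```text
time_s: 48.18
tool_pos: [0.5934, 0.3044, -0.0216]
tool_rot: [-180.0, 0.0, -140.1]
force: [-0.4, -1.3, 4.9]
grip_width: 0.0591
grasp_force: 35.0
```

```bash
python3 - <<'E'
from h import *
plan([(.592,.301,.09,220,3),(.692,-.086,.09,220,10)])
E
```

```text
[-0.0, 0.0, -0.0] [0.002, -0.001, -0.074]
[-0.0, 0.0, -0.0] [0.002, -0.001, -0.075]
[-0.0, 0.0, -0.0] [0.002, -0.002, -0.074]
-> [0.5923 0.301  0.0899]
[-0.0, 0.0, -0.0] [0.034, -0.072, 0.0]
[-0.0, 0.0, -0.0] [0.034, -0.072, 0.0]
[-0.0, 0.0, -0.0] [0.034, -0.072, 0.0]
[-0.0, 0.0, -0.0] [0.035, -0.072, 0.0]
[-0.0, 0.0, -0.0] [0.034, -0.072, 0.0]
[-0.0, 0.0, -0.0] [0.035, -0.072, 0.0]
[-0.0, 0.0, -0.0] [0.034, -0.072, 0.0]
[-0.0, 0.0, -0.0] [0.035, -0.073, 0.0]
[-0.0, 0.0, -0.0] [0.034, -0.072, 0.0]
[-0.0, 0.0, -0.0] [0.035, -0.073, 0.0]
-> [ 0.692  -0.0863  0.0901]
```

{"name": "step_arm", "arguments": {"rows": [{"angular": [0, 0, 0], "slide": [0, 0, -0.06], "jaw": 0}, {"angular": [0, 0, 0], "slide": [0, 0, -0.1], "jaw": 0}, {"angular": [0, 0, 0], "slide": [0, 0, -0.1], "jaw": 0}, {"angular": [0, 0, 0], "slide": [0.034, -0.072, 0], "jaw": 0}, {"angular": [0, 0, 0], "slide": [0.034, -0.072, 0], "jaw": 0}, {"angular": [0, 0, 0], "slide": [0.034, -0.072, 0], "jaw": 0}, {"angular": [0, 0, 0], "slide": [0.035, -0.072, 0], "jaw": 0}, {"angular": [0, 0, 0], "slide": [0.034, -0.072, 0], "jaw": 0}, {"angular": [0, 0, 0], "slide": [0.035, -0.072, 0], "jaw": 0}, {"angular": [0, 0, 0], "slide": [0.034, -0.072, 0], "jaw": 0}]}}

```text
time_s: 49.42
tool_pos: [0.6622, 0.0329, 0.1068]
tool_rot: [179.9, -0.1, -140.1]
force: [0.4, -0.6, -1.1]
grip_width: 0.0591
grasp_force: 35.0
```

{"name": "step_arm", "arguments": {"rows": [{"angular": [0, 0, 0], "slide": [0.035, -0.073, 0], "jaw": 0}, {"angular": [0, 0, 0], "slide": [0.034, -0.072, 0], "jaw": 0}, {"angular": [0, 0, 0], "slide": [0.035, -0.073, 0], "jaw": 0}, {"angular": [0, 0, 0], "slide": [0, 0, 0], "jaw": 0}, {"angular": [0, 0, 0], "slide": [0, 0, 0], "jaw": 0}, {"angular": [0, 0, 0], "slide": [0, 0, 0], "jaw": 0}]}}

```text
time_s: 50.18
tool_pos: [0.6923, -0.0807, 0.1077]
tool_rot: [179.9, 0.0, -139.9]
force: [-0.2, -0.1, -2.0]
grip_width: 0.0591
grasp_force: 35.0
```

{"name": "step_arm", "arguments": {"rows": [{"angular": [0, 0, 0], "slide": [0, 0, 0.08], "jaw": 0}, {"angular": [0, 0, 0], "slide": [0, 0, 0.08], "jaw": 0}, {"angular": [0, 0, 0], "slide": [0, 0, 0.06], "jaw": 0}, {"angular": [0, 0, 0], "slide": [0, 0, 0.024], "jaw": 0}, {"angular": [0, 0, 0], "slide": [0, 0, 0.01], "jaw": 0}, {"angular": [0, 0, 0], "slide": [0, 0, 0], "jaw": 0}, {"angular": [0, 0, 0], "slide": [0, 0, 0], "jaw": 0}]}}

```text
time_s: 51.05
tool_pos: [0.6937, -0.0827, -0.0177]
tool_rot: [-179.9, 0.1, -140.1]
force: [0.7, -0.0, -0.8]
grip_width: 0.0592
grasp_force: 35.0
```

{"name": "step_arm", "arguments": {"rows": [{"angular": [0, 0, 0], "slide": [0, 0, 0.004], "jaw": 0}, {"angular": [0, 0, 0], "slide": [0, 0, 0.003], "jaw": 0}, {"angular": [0, 0, 0], "slide": [0, 0, 0], "jaw": 0}]}}

```text
time_s: 51.42
tool_pos: [0.6931, -0.0829, -0.0215]
tool_rot: [-179.9, 0.0, -140.1]
force: [-2.5, -1.0, 3.8]
grip_width: 0.0592
grasp_force: 35.0
```

{"name": "step_arm", "arguments": {"rows": [{"angular": [0, 0, 0], "slide": [0, 0, 0], "jaw": 1}, {"angular": [0, 0, 0], "slide": [0, 0, 0], "jaw": 1}, {"angular": [0, 0, 0], "slide": [0, 0, 0], "jaw": 1}, {"angular": [0, 0, 0], "slide": [0, 0, 0], "jaw": 1}, {"angular": [0, 0, 0], "slide": [0, 0, -0.06], "jaw": 1}, {"angular": [0, 0, 0], "slide": [0, 0, -0.1], "jaw": 1}, {"angular": [0, 0, 0], "slide": [0, 0, -0.12], "jaw": 1}, {"angular": [0, 0, 0], "slide": [0, 0, -0.04], "jaw": 1}, {"angular": [0, 0, 0], "slide": [0, 0, 0], "jaw": 1}]}}

```text
time_s: 52.55
tool_pos: [0.6935, -0.0826, 0.1386]
tool_rot: [-179.9, 0.1, -140.1]
force: [0.0, -0.6, 0.1]
grip_width: 0.0869
grasp_force: 0.0
```

```bash
python3 - <<'E'
from h import *
plan([(.65,.15,.15,210,6),(.56,.34,.15,210,4)])
E
```

```text
[-0.0, 0.0, 0.009] [-0.039, 0.069, -0.004]
[-0.0, 0.0, 0.009] [-0.037, 0.07, -0.004]
[-0.0, 0.0, 0.009] [-0.035, 0.071, -0.004]
[-0.0, 0.0, 0.009] [-0.032, 0.072, -0.004]
[-0.0, 0.0, 0.01] [-0.031, 0.072, -0.004]
[-0.001, 0.001, 0.009] [-0.028, 0.073, -0.003]
-> [0.6502 0.1498 0.1499]
[0.0, -0.0, 0.0] [-0.009, 0.105, 0.0]
[0.0, -0.0, 0.0] [-0.008, 0.105, 0.0]
[0.0, -0.0, 0.0] [-0.009, 0.105, 0.0]
[0.0, -0.0, 0.0] [-0.008, 0.105, 0.0]
-> [0.5598 0.3402 0.1502]
```

{"name": "step_arm", "arguments": {"rows": [{"angular": [0, 0, 0.009], "slide": [-0.039, 0.069, -0.004], "jaw": 0.5}, {"angular": [0, 0, 0.009], "slide": [-0.037, 0.07, -0.004], "jaw": 0.5}, {"angular": [0, 0, 0.009], "slide": [-0.035, 0.071, -0.004], "jaw": 0.5}, {"angular": [0, 0, 0.009], "slide": [-0.032, 0.072, -0.004], "jaw": 0.5}, {"angular": [0, 0, 0.01], "slide": [-0.031, 0.072, -0.004], "jaw": 0.5}, {"angular": [0, 0, 0.009], "slide": [-0.028, 0.073, -0.003], "jaw": 0.5}, {"angular": [0, 0, 0], "slide": [-0.009, 0.105, 0], "jaw": 0.5}, {"angular": [0, 0, 0], "slide": [-0.008, 0.105, 0], "jaw": 0.5}, {"angular": [0, 0, 0], "slide": [-0.009, 0.105, 0], "jaw": 0.5}, {"angular": [0, 0, 0], "slide": [-0.008, 0.105, 0], "jaw": 0.5}]}}

```text
time_s: 53.8
tool_pos: [0.5574, 0.3401, 0.1458]
tool_rot: [-180.0, -0.2, -150.0]
force: [0.7, -0.2, -0.3]
grip_width: 0.0433
grasp_force: 0.0
```

```bash
python3 - <<'E'
from h import *
t=snap('top','t15.png')
a=cv2.resize(t[225:320,335:480,::-1],(800,524),interpolation=cv2.INTER_CUBIC)
cv2.imwrite('pics/c11.png',a)
f=t.astype(int);sub=f[225:320,335:480];wood=((sub[...,0]-sub[...,2])>25).astype(np.uint8)
n,l,s,c=cv2.connectedComponentsWithStats(wood)
for i in range(1,n):
    if s[i,4]<25: continue
    p=np.argwhere(l==i)[:,::-1]+[335,225];W=np.array([w('top',u,v,.013)[:2] for u,v in p])
    C=W-W.mean(0);ev,V=np.linalg.eigh(C.T@C);ax=V[:,1]*np.sign(V[0,1]);q=C@ax
    print((c[i]+[335,225]).round(1),s[i,4],'back',(W.mean(0)+ax*q.min()).round(4),'front',(W.mean(0)+ax*q.max()).round(4),'yaw',np.degrees(np.arctan2(ax[1],ax[0])).round(1))
m=(f[...,0:3].sum(2)<150).astype(np.uint8);m[:120]=0;m[240:]=0;m[:,345:430]*=1
n,l,s,c=cv2.connectedComponentsWithStats(m)
for i in range(1,n):
    if s[i,4]>100 and 330<c[i][0]<430: print('cap',c[i],s[i],w('top',*c[i],.052))
E
```

```text
[388.3 285.7] 682 back [ 0.3773 -0.1217] front [ 0.5002 -0.0821] yaw 17.9
[428.1 280.8] 309 back [ 0.4063 -0.1984] front [ 0.4889 -0.2002] yaw -1.2
[451.4 281.1] 254 back [ 0.4083 -0.2547] front [ 0.4862 -0.257 ] yaw -1.7
[354.1 313.6] 121 back [ 0.3691 -0.0548] front [0.3711 0.0051] yaw 88.1
cap [377.23218997 177.88918206] [367 167  22  23 379] [ 0.6939 -0.0773  0.052 ]
```

View pics/c11.png

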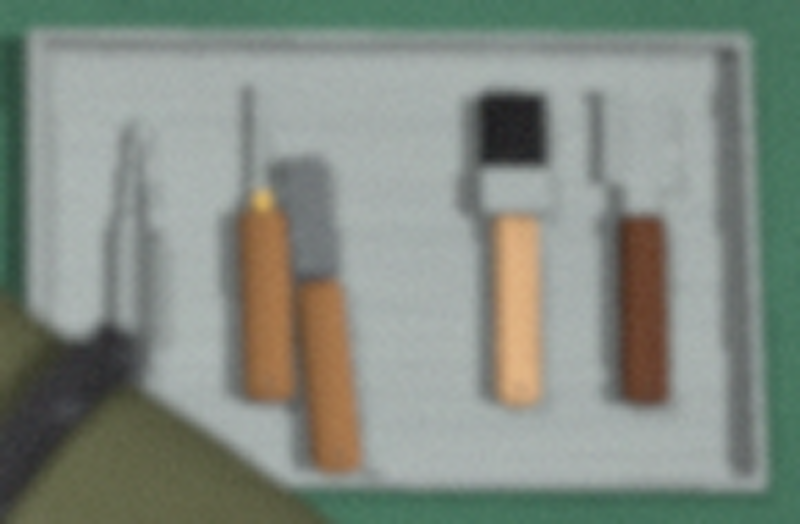

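```bash
python3 - <<'E'
from h import *
T=w('top',335+250/5.517,225+117/5.517,.01);print(T, w('top',335+320/5.517,225+313/5.517,.012),w('top',335+262/5.517,225+245/5.517,.012))
plan([(T[0],T[1]+.001,.06,183,10)])
E
```

```text
[ 0.5336 -0.0858  0.01  ] [ 0.4462 -0.1143  0.012 ] [ 0.4763 -0.0896  0.012 ]
[0.0, -0.0, 0.015] [0.047, -0.073, 0.017]
[0.0, -0.0, 0.015] [0.044, -0.075, 0.017]
[0.0, -0.0, 0.015] [0.04, -0.077, 0.017]
[0.0, -0.0, 0.016] [0.036, -0.079, 0.017]
[0.0, -0.0, 0.015] [0.032, -0.081, 0.017]
[0.0, -0.0, 0.016] [0.029, -0.082, 0.017]
[0.0, -0.0, 0.015] [0.024, -0.084, 0.017]
[0.0, -0.001, 0.016] [0.021, -0.084, 0.017]
[0.001, -0.0, 0.015] [0.016, -0.086, 0.017]
[0.001, -0.001, 0.016] [0.012, -0.086, 0.017]
-> [ 0.5338 -0.0849  0.0601]
```

{"name": "step_arm", "arguments": {"rows": [{"angular": [0, 0, 0.015], "slide": [0.047, -0.073, 0.002], "jaw": 0.45}, {"angular": [0, 0, 0.015], "slide": [0.044, -0.075, 0.002], "jaw": 0.45}, {"angular": [0, 0, 0.015], "slide": [0.04, -0.077, 0.002], "jaw": 0.45}, {"angular": [0, 0, 0.016], "slide": [0.036, -0.079, 0.002], "jaw": 0.45}, {"angular": [0, 0, 0.015], "slide": [0.032, -0.081, 0.002], "jaw": 0.45}, {"angular": [0, 0, 0.016], "slide": [0.029, -0.082, 0.03], "jaw": 0.45}, {"angular": [0, 0, 0.015], "slide": [0.024, -0.084, 0.03], "jaw": 0.45}, {"angular": [0, 0, 0.016], "slide": [0.021, -0.084, 0.03], "jaw": 0.45}, {"angular": [0, 0, 0.015], "slide": [0.016, -0.086, 0.03], "jaw": 0.45}, {"angular": [0, 0, 0.016], "slide": [0.012, -0.086, 0.03], "jaw": 0.45}]}}

```text
time_s: 55.1
tool_pos: [0.5358, -0.0963, 0.0662]
tool_rot: [179.9, -0.2, -177.8]
force: [-0.3, 0.1, -0.4]
grip_width: 0.039
grasp_force: 0.0
```

{"name": "step_arm", "arguments": {"rows": [{"angular": [0, 0, 0], "slide": [0, 0, 0], "jaw": 0.45}, {"angular": [0, 0, 0], "slide": [0, 0, 0], "jaw": 0.45}, {"angular": [0, 0, 0], "slide": [0, 0, 0], "jaw": 0.45}]}}

```text
time_s: 55.48
tool_pos: [0.5377, -0.0927, 0.0686]
tool_rot: [180.0, -0.0, -177.5]
force: [-1.0, 0.8, -0.0]
grip_width: 0.039
grasp_force: 0.0
```

{"name": "step_arm", "arguments": {"rows": [{"angular": [0, 0, 0], "slide": [0.007, 0.015, 0], "jaw": 0.45}, {"angular": [0, 0, 0], "slide": [0, 0, 0.08], "jaw": 0.45}, {"angular": [0, 0, 0], "slide": [0, 0, 0.06], "jaw": 0.45}, {"angular": [0, 0, 0], "slide": [0, 0, 0.04], "jaw": 0.45}, {"angular": [0, 0, 0], "slide": [0, 0, 0.016], "jaw": 0.45}, {"angular": [0, 0, 0], "slide": [0, 0, 0], "jaw": 0.45}, {"angular": [0, 0, 0], "slide": [0, 0, 0], "jaw": 0.45}]}}

```text
time_s: 56.35
tool_pos: [0.535, -0.087, -0.0281]
tool_rot: [-180.0, 0.1, -177.7]
force: [-0.2, -0.3, -0.3]
grip_width: 0.0395
grasp_force: 0.0
```

{"name": "step_arm", "arguments": {"rows": [{"angular": [0, 0, 0], "slide": [0, 0, 0.004], "jaw": 0}, {"angular": [0, 0, 0], "slide": [0, 0, 0], "jaw": 0}, {"angular": [0, 0, 0], "slide": [0, 0, 0], "jaw": 0}, {"angular": [0, 0, 0], "slide": [0, 0, 0], "jaw": 0}, {"angular": [0, 0, 0], "slide": [0, 0, 0], "jaw": 0}, {"angular": [0, 0, 0], "slide": [0, 0, 0], "jaw": 0}], "newtons": 20}}

```text
time_s: 57.1
tool_pos: [0.534, -0.0869, -0.0311]
tool_rot: [180.0, -0.0, -177.7]
force: [-0.0, 0.8, 1.0]
grip_width: 0.0035
grasp_force: 20.0
```

Spike gripped (3.5 mm). Drag it 14 mm left, release, rise and clear off.

{"name": "step_arm", "arguments": {"rows": [{"angular": [0, 0, 0], "slide": [0, 0.007, 0], "jaw": 0}, {"angular": [0, 0, 0], "slide": [0, 0.007, 0], "jaw": 0}, {"angular": [0, 0, 0], "slide": [0, 0.007, 0], "jaw": 0}, {"angular": [0, 0, 0], "slide": [0, 0.007, 0], "jaw": 0}, {"angular": [0, 0, 0], "slide": [0, 0, 0], "jaw": 0}, {"angular": [0, 0, 0], "slide": [0, 0, 0], "jaw": 0}]}}

```text
time_s: 57.85
tool_pos: [0.5334, -0.0726, -0.0312]
tool_rot: [180.0, -0.0, -177.7]
force: [0.2, -0.3, 1.5]
grip_width: 0.0031
grasp_force: 20.0
```

{"name": "step_arm", "arguments": {"rows": [{"angular": [0, 0, 0], "slide": [0, 0, 0], "jaw": 0.35}, {"angular": [0, 0, 0], "slide": [0, 0, 0], "jaw": 0.35}, {"angular": [0, 0, 0], "slide": [0, 0, 0], "jaw": 0.35}, {"angular": [0, 0, 0], "slide": [0, 0, -0.04], "jaw": 0.35}, {"angular": [0, 0, 0], "slide": [0, 0, -0.1], "jaw": 0.35}, {"angular": [0, 0, 0], "slide": [0, 0, -0.1], "jaw": 0.35}, {"angular": [0, 0, 0], "slide": [0, 0, -0.1], "jaw": 0.35}]}}

```text
time_s: 58.72
tool_pos: [0.5336, -0.0726, 0.1417]
tool_rot: [-180.0, 0.1, -177.6]
force: [1.0, -0.3, -0.2]
grip_width: 0.0303
grasp_force: 0.0
```

```bash
python3 - <<'E'
from h import *
plan([(.46,.36,.14,183,10)])
E
```

```text
[-0.0, 0.0, -0.0] [0.011, 0.087, 0.0]
[-0.0, 0.0, -0.0] [0.011, 0.087, 0.0]
[-0.0, 0.0, -0.0] [0.011, 0.087, 0.0]
[-0.0, 0.0, -0.001] [0.011, 0.087, 0.0]
[-0.0, 0.0, -0.0] [0.011, 0.087, 0.0]
[-0.0, 0.0, -0.001] [0.011, 0.087, 0.001]
[-0.0, 0.0, -0.0] [0.011, 0.087, 0.0]
[-0.0, 0.0, -0.001] [0.011, 0.087, 0.001]
[-0.0, 0.0, -0.0] [0.01, 0.087, 0.0]
[-0.0, 0.0, -0.001] [0.01, 0.088, 0.001]
-> [0.4601 0.3601 0.1399]
```

{"name": "step_arm", "arguments": {"rows": [{"angular": [0, 0, 0], "slide": [0.011, 0.087, 0], "jaw": 0.35}, {"angular": [0, 0, 0], "slide": [0.011, 0.087, 0], "jaw": 0.35}, {"angular": [0, 0, 0], "slide": [0.011, 0.087, 0], "jaw": 0.35}, {"angular": [0, 0, 0], "slide": [0.011, 0.087, 0], "jaw": 0.35}, {"angular": [0, 0, 0], "slide": [0.011, 0.087, 0], "jaw": 0.35}, {"angular": [0, 0, 0], "slide": [0.011, 0.087, 0], "jaw": 0.35}, {"angular": [0, 0, 0], "slide": [0.011, 0.087, 0], "jaw": 0.35}, {"angular": [0, 0, 0], "slide": [0.011, 0.087, 0], "jaw": 0.35}, {"angular": [0, 0, 0], "slide": [0.01, 0.087, 0], "jaw": 0.35}, {"angular": [0, 0, 0], "slide": [0.01, 0.088, 0], "jaw": 0.35}]}}

```text
time_s: 59.98
tool_pos: [0.4619, 0.3615, 0.1403]
tool_rot: [180.0, 0.1, -177.7]
force: [0.4, -0.6, 0.6]
grip_width: 0.0305
grasp_force: 0.0
```

```bash
python3 - <<'E'
from h import *
t=snap('top','t16.png');f=t.astype(int);sub=f[225:316,337:480];wood=((sub[...,0]-sub[...,2])>25).astype(np.uint8)
n,l,s,c=cv2.connectedComponentsWithStats(wood)
for i in range(1,n):
    if s[i,4]<25: continue
    p=np.argwhere(l==i)[:,::-1]+[337,225];W=np.array([w('top',u,v,.015)[:2] for u,v in p])
    C=W-W.mean(0);ev,V=np.linalg.eigh(C.T@C);ax=V[:,1]*np.sign(V[0,1]);q=C@ax
    print((c[i]+[337,225]).round(1),s[i,4],'back',(W.mean(0)+ax*q.min()).round(4),'front',(W.mean(0)+ax*q.max()).round(4),'yaw',np.degrees(np.arctan2(ax[1],ax[0])).round(1))
# wood columns per row, for awl/rasp
for r in range(262,312,6): print(r,''.join('#' if x else '.' for x in wood[r-225,10:110]))
d=np.abs(f-cv2.imread('pics/t15.png')[:,:,::-1].astype(int)).sum(2)
g=np.abs(f[150:220,200:500]-cv2.imread('pics/t15.png')[150:220,200:500,::-1].astype(int)).mean();print('bg diff',g)
a=cv2.imread('pics/top0.png').astype(int)[:,:,::-1]
for nm,(u,v) in dict(heel_tip=(240,243),tape=(147,250),tack=(494,332),wedge=(518,270)).items():
    print(nm,np.abs(f[v-20:v+20,u-20:u+20]-a[v-20:v+20,u-20:u+20]).mean().round(1))
E
```

```text
[377.6 279.1] 328 back [ 0.4091 -0.0783] front [ 0.5014 -0.075 ] yaw 2.0
[428.1 280.8] 307 back [ 0.4061 -0.1978] front [ 0.4887 -0.1999] yaw -1.4
[451.4 281.3] 254 back [ 0.4081 -0.2541] front [ 0.4859 -0.2564] yaw -1.7
[394.2 293. ] 318 back [ 0.3777 -0.1189] front [ 0.4621 -0.113 ] yaw 4.0
262 ...........................######...................................................................
268 ..........................#########..........................................#########..............
274 ..........................#########..........................................#########..............
280 ...........................#########......#########..........................#########..............
286 ...........................#########......##########.........................#########..............
292 ...........................#########.......#########.........................#########..............
298 ............................................#########...........................#####...............
304 ............................................#########...............................................
310 ..............................................######................................................
bg diff 3.843238095238095
heel_tip 8.4
tape 39.3
tack 4.8
wedge 4.1
```

```bash
python3 -c "
from cell import env
print(env.sign_off())"
```

```text
the job is handed in; nothing more can be done
None
```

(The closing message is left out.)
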